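Dispense insulator beads through the spring gate

TASK

Using the scoop and never your fingers, move all five ceramic beads from the open black tray into the dispenser's hopper while its gate is shut, then set the scoop down upright. After that push the gate's lever to swing the spring-closed gate open to 40 degrees so that the beads slide out into the catch tray, and finish while still holding the gate there, without letting go. Leave the meter, the screwdriver and the tape roll alone.

Things in the scene. Friction and masses are not known exactly. Their poses are not given: they have to be found in the camera images.
- tray: Open black plastic tray, fixed to the bench, 200 (x) x 98 (y) x 32 high outside, walls 4 mm, inner floor 4 mm above the bench. Origin: centre of the underside. Its long axis is x; the beads start in the half at its -x end (towards the robot), the +x half is empty.
- scoop: Loose aluminium hand scoop, 120 g, standing flat on the bench: pan 80 x 80 mm, open to its -x side; side walls 30 mm high from 10 mm behind the lip to the back, back wall 40 mm high at +x. An upright square black handle, 16 x 16 mm, rises at the back of the pan, centred at x = +30, up to z = 115 mm. Origin: centre of the pan's underside. The pan is 10 mm narrower than the tray's inside.
- scoop_handle (a point): Point on the axis of the scoop's handle, 90 mm above the pan's underside (25 mm below the handle's top): a good place to grip. In the scoop's frame at (30, 0, 90) mm.
- scoop_lip (a point): Middle of the lip edge at the open front of the scoop, in the scoop's frame at (-40, 0, 1) mm. The lip is 1 to 3 mm thick and gently ramped: it slides under beads that are pushed against a wall. Beads (friction 0.2 to 0.3) slide in the pan from a tilt of about 17 degrees on: tip it mouth up by that much to draw them off the lip, mouth down by 30 degrees or more to empty it.
- dispenser: Grey metal dispenser, fixed to the bench, 215 (x) x 115 (y) mm, its rim at z = 135 mm; -x is the front, towards the robot. At the back (x -20 to +92 mm) is an open hopper whose floor slopes 44 degrees down to a sill at x = -10, z = 40. In front of it lies the catch tray (x -117 to -10 mm, walls 42 mm high). The gate hangs between. Origin: on the underside, 12 mm behind the centre.
- hopper_mouth (a point): Centre of the hopper's open top, at (36, 0, 135) mm in the dispenser's frame. The opening is about 110 mm along x and 109 mm along y.
- catch_floor (a point): Centre of the catch tray's floor, at (-64, 0, 6) mm in the dispenser's frame.
- gate (a joint): Angle of the gate in rad: 0 = shut (plate vertical); grows as the plate's lower edge swings forward and up (to the dispenser's -x) and the lever's tip swings to +x. 40 degrees = 0.70. A spring (0.16 N m when shut, 0.30 N m at 40 degrees, 2 to 6 N at the lever) shuts it when let go; stop at 1.1.
- gate_hinge (a point): Point on the gate's hinge axis (which is parallel to the dispenser's y) below the lever: (-22, -77, 130) mm in the dispenser's frame. The gate plate, 105 wide x 78 mm, hangs from this axis inside the dispenser's walls.
- lever_tip (a point): Middle of the upper end of the gate's lever, a dark steel paddle 8 mm thick (x), 26 wide (y), 85 long, standing up from the hinge axis outside the dispenser's -y wall. Gate shut: it leans 20 degrees to -x, tip at (-51, -77, 210) mm in the dispenser's frame. Gate at 40 degrees: it leans 20 degrees to +x, tip at (7, -77, 210). Push it to +x from its -x side.
- bead1: White glazed ceramic bead, barrel-shaped, 18 mm diameter x 15 mm long with a dark hole along its axis, 10 g. Origin: its centre. All five are alike and start on end on the tray's floor.
- bead2: White glazed ceramic bead, barrel-shaped, 18 mm diameter x 15 mm long with a dark hole along its axis, 10 g. Origin: its centre. All five are alike and start on end on the tray's floor.
- bead3: White glazed ceramic bead, barrel-shaped, 18 mm diameter x 15 mm long with a dark hole along its axis, 10 g. Origin: its centre. All five are alike and start on end on the tray's floor.
- bead4: White glazed ceramic bead, barrel-shaped, 18 mm diameter x 15 mm long with a dark hole along its axis, 10 g. Origin: its centre. All five are alike and start on end on the tray's floor.
- bead5: White glazed ceramic bead, barrel-shaped, 18 mm diameter x 15 mm long with a dark hole along its axis, 10 g. Origin: its centre. All five are alike and start on end on the tray's floor.
- meter: Bystander: hand-held black multimeter lying on its back, 75 x 140 x 40 mm. Origin: centre of the underside.
- driver: Bystander: screwdriver, 190 mm long, lying on the bench. Origin: underside.
- tape: Bystander: cardboard tape roll, 72 mm diameter, 18 mm high, lying flat. Origin: centre of the underside.
Things that resemble listed ones, but are neither listed nor needed, are in the scene too. Of the things that look like the scoop, take the one that is farthest from the robot's base at the start.

How it is judged:
On the way, in this order (a step that is already met when the one before it is completed fails the run):
1. all five beads lie in the hopper behind the shut gate (x of bead1 in the frame of dispenser between -0.03 and 0.095 m and y of bead1 in the frame of dispenser between -0.055 and 0.055 m and z of bead1 in the frame of dispenser between 0.045 and 0.135 m and x of bead2 in the frame of dispenser between -0.03 and 0.095 m and y of bead2 in the frame of dispenser between -0.055 and 0.055 m and z of bead2 in the frame of dispenser between 0.045 and 0.135 m and x of bead3 in the frame of dispenser between -0.03 and 0.095 m and y of bead3 in the frame of dispenser between -0.055 and 0.055 m and z of bead3 in the frame of dispenser between 0.045 and 0.135 m and x of bead4 in the frame of dispenser between -0.03 and 0.095 m and y of bead4 in the frame of dispenser between -0.055 and 0.055 m and z of bead4 in the frame of dispenser between 0.045 and 0.135 m and x of bead5 in the frame of dispenser between -0.03 and 0.095 m and y of bead5 in the frame of dispenser between -0.055 and 0.055 m and z of bead5 in the frame of dispenser between 0.045 and 0.135 m and value of joint gate below 0.1 rad), for 0.2 s.
2. the scoop stands upright on the bench or in the tray, let go, the gate still shut (height (world z) of scoop below 0.012 m and angle between scoop's own z axis and vertical below 0.12 rad and contact force between each of the arm, the fingers and scoop below 0.2 N and linear speed of scoop below 0.03 m/s and value of joint gate below 0.15 rad), for 0.2 s.
At the end, for the whole second after the job is handed in: The gate stands at 40 degrees, give or take 8 (0.56 to 0.84 rad), still, held by the fingers alone (at least 0.5 N); all five beads are in the catch tray; the scoop stands upright (within 7 degrees) on the bench or in the tray, not touched (value of joint gate between 0.56 and 0.84 rad and velocity of joint gate between -0.1 and 0.1 rad/s and contact force between the fingers and gate above 0.5 N and contact force between scoop and gate below 0.1 N and x of bead1 in the frame of dispenser between -0.125 and 0 m and y of bead1 in the frame of dispenser between -0.06 and 0.06 m and z of bead1 in the frame of dispenser between 0.005 and 0.048 m and x of bead2 in the frame of dispenser between -0.125 and 0 m and y of bead2 in the frame of dispenser between -0.06 and 0.06 m and z of bead2 in the frame of dispenser between 0.005 and 0.048 m and x of bead3 in the frame of dispenser between -0.125 and 0 m and y of bead3 in the frame of dispenser between -0.06 and 0.06 m and z of bead3 in the frame of dispenser between 0.005 and 0.048 m and x of bead4 in the frame of dispenser between -0.125 and 0 m and y of bead4 in the frame of dispenser between -0.06 and 0.06 m and z of bead4 in the frame of dispenser between 0.005 and 0.048 m and x of bead5 in the frame of dispenser between -0.125 and 0 m and y of bead5 in the frame of dispenser between -0.06 and 0.06 m and z of bead5 in the frame of dispenser between 0.005 and 0.048 m and height (world z) of scoop below 0.012 m and angle between scoop's own z axis and vertical below 0.12 rad and contact force between each of the arm, the fingers and scoop below 0.2 N and linear speed of scoop below 0.03 m/s); the arm keeps its last pose, push and grip.
It fails at once if the fingers touch a bead (contact force between the fingers and bead1 above 0.3 N or contact force between the fingers and bead2 above 0.3 N or contact force between the fingers and bead3 above 0.3 N or contact force between the fingers and bead4 above 0.3 N or contact force between the fingers and bead5 above 0.3 N).
It fails at once if the meter is moved by more than 20 mm (distance of meter from where it was at the start of the episode above 0.02 m).
It fails at once if the screwdriver is moved by more than 20 mm (distance of driver from where it was at the start of the episode above 0.02 m).
It fails at once if the tape roll is moved by more than 20 mm (distance of tape from where it was at the start of the episode above 0.02 m).
It also fails if it takes over 72 s, if anything falls off the work surface, if the arm or the gripper's body presses on something with over 40 N, if the wrist force passes 120 N, or if a joint passes its speed limit or range.

ROBOT

A 6-joint arm with a two-finger parallel gripper is mounted at the origin on the work surface. World frame = base frame: x ahead of the robot, y to its left, z up, the work surface at z = 0. Lengths are in m, angles in rad, forces in N, time in s.
With the tool pointing down it reaches from about 0.25 to 0.775 m from the base axis. Payload 4 kg.
Tool frame: the origin (TCP) lies on the centre line of the jaws, within the pads' length; the fingertips stand 25 mm ahead of it and the grasp point (between the pads) lies 6 mm ahead of it; z points along the fingers, y is the line along which they close (so a half turn about z gives the same grasp; the last joint's range is limited). The gripper opens to 94 mm and grips with 3 to 60 N. Pads are 16 mm wide; open, the fingers measure 119 mm over their backs; the gripper's body (75 mm by 177 mm) begins 78 mm behind the grasp point.
Start: joints at [-1.398, 0.087, 1.371, -0, 1.684, -0.103], TCP at [0.15, -0.529, 0.231] pointing down, gripper open.
Joint ranges: [-3.1, 3.1], [-0.76, 2.03], [0.27, 2.55], [-1.08, 4.22], [0.17, 2.65], [-2.57, 2.57]. Speed limits (rad/s): [2.79, 2.79, 3.14, 3.14, 3.14, 3.14].

INTERFACE

Orientations are given as [roll, pitch, yaw] about the fixed x, y, z axes, in that order (R = Rz(yaw) Ry(pitch) Rx(roll)).
In Python, from bench import sensors, optics, ticket gives the robot as it stands.
- The arm moves only by the tool send_rows, never from a script. Its argument "rows" is a list of rows, each a list of 6 numbers: the shift along the world's x, y, z in mm, then the turn, a rotation vector about the world's x, y, z in rad. In form: [[x, y, z, wx, wy, wz], ...]. A call has 1 to 8 rows; each row shifts and turns the commanded pose from where the row before left it; what a row does not reach is not made up. A row lasts 1/12 s, in which the tool goes at most 41.7 mm and 7.16 degrees, less where a joint would pass 70% of its speed; a pose out of reach is approached as far as the arm can. A call is refused whole if a number of a shift passes 41.7 or a number of a turn 0.125, either way. A call with a gripper value outside its range is refused whole. "grip" is the finger opening in mm, from 0 to 94, set as the call begins (left out, the last holds). The fingers move at their own pace and stop on an object; the grip force is fixed at half the most. Time passes only in rows, so rows that do not move let the fingers close. It gives the time, the measured TCP pose, the force, the opening and the grip force at its end, in the units of the state.
- sensors.get_obs(): the state, without advancing time (a new reading comes with each control period).
- optics.snapshot(name): name is "scene" or "top" or "wrist"; returns the picture (384x512x3 uint8, red, green, blue); there is no depth.
- optics.camera_model(name): a dict with "vertical_fov" (degrees; the focal length in pixels is half the picture's height over the tangent of half this angle, whatever the lens; pixels are square), "cx", "cy" (the principal point, pixels), "k1" (the pictures are not rectified: a ray, as slopes to the right and down, at radius r is drawn at 1 + k1 r^2 times it, then the intrinsics apply), "R" (3x3) and "t" (3): a world point X has camera coordinates R X + t. Camera axes: x right, y down, z forward; pixel columns grow to the right and rows downward; lengths in m; the calibration is good to about 2 mm. A picture is of the moment at which its call begins: read the wrist's pose just before it. camera_model takes no time and is no camera call; for the wrist camera it gives the pose at the moment of the call.
- ticket.close_job(): hands the job in; it is judged then, once.
The state is a dict: "time": time; "joint_positions": joint angles; "qvel": joint speeds; "joint_torque": joint torques, N m; "tool_pos": TCP position; "ee_rot": TCP orientation; "wrist_force": force on the tool from outside, world axes, zero at the start; "wrist_torque": the same for the moment, N m; "width": finger opening in m; "finger_force": force on a finger pad.
Only numpy, scipy, OpenCV 4.12 (cv2) and the standard library are available. Lean on these libraries where they do the work, as an engineer would, in place of code of your own. Each camera call takes 0.05 s, during which the arm holds its last target. There are 200 camera calls.

## Working session

There is one attempt and no reset: what is moved stays moved. The work goes in short steps, Python scripts to look and compute and a tool call to move; the robot and the scene stay as the last step left them, time stands still between calls to the robot, and variables do not carry over. Pictures are saved under pics/ and viewed, at most 10 in all, crops included, and the job is handed in when it is done.

Besides the shell and the picture viewer there is one more tool, called after ">>>" by a JSON object that holds its "op" and its "data", one argument or row to a line. send_rows: Moves the arm, as the interface text tells. Its arguments: {"type":"object","properties":{"rows":{"type":"array"},"grip":{"type":"number"}},"required":["rows"]}

```bash
mkdir -p pics; ls
cat > h.py <<'E'
import numpy as np, cv2
from bench import sensors, optics, ticket
def K(m):
    return 192/np.tan(np.radians(m["vertical_fov"]/2))
def proj(m,X):
    c=np.array(m["R"])@np.array(X,float)+np.array(m["t"]); u=c[:2]/c[2]
    u=u*(1+m["k1"]*(u@u)); return u*K(m)+[m["cx"],m["cy"]]
def ray(m,p):
    d=(np.array(p,float)-[m["cx"],m["cy"]])/K(m); u=d.copy()
    for _ in range(30): u=d/(1+m["k1"]*(u@u))
    R=np.array(m["R"]); return -R.T@np.array(m["t"]), R.T@np.array([u[0],u[1],1])
def onz(m,p,z):
    o,d=ray(m,p); return o+d*(z-o[2])/d[2]
def tri(m1,p1,m2,p2):
    A=[];b=[]
    o1,d1=ray(m1,p1);o2,d2=ray(m2,p2)
    s=np.linalg.lstsq(np.c_[d1,-d2],o2-o1,rcond=None)[0]
    a,c=o1+d1*s[0],o2+d2*s[1]; return (a+c)/2,np.linalg.norm(a-c)
def save(n,im): cv2.imwrite(f"pics/{n}.png",cv2.cvtColor(im,cv2.COLOR_RGB2BGR))
E
python3 - <<'E'
from h import *
import pickle
np.set_printoptions(precision=4,suppress=True)
a=optics.snapshot("scene");b=optics.snapshot("top")
np.save("s.npy",a);np.save("t.npy",b)
save("both",cv2.resize(np.vstack([a,b]),(800,1200),interpolation=cv2.INTER_CUBIC)[:, :])
save("scene",cv2.resize(a,(800,600),interpolation=cv2.INTER_CUBIC));save("top",cv2.resize(b,(800,600),interpolation=cv2.INTER_CUBIC))
for n in("scene","top"):
    m=optics.camera_model(n);print(n,m["vertical_fov"],m["cx"],m["cy"],m["k1"],-np.array(m["R"]).T@m["t"]);print(np.array(m["R"]))
print(sensors.get_obs())
E
```

```text
pics
scene 53.50142222177231 255.59357548045637 191.11829743930966 -0.019006233689242247 [1.1705 0.3713 0.5935]
[[-0.5464  0.8375  0.0022]
 [ 0.4247  0.2794 -0.8611]
 [-0.7219 -0.4696 -0.5083]]
top 55.051283285273264 258.3052817742096 193.0670020873822 -0.08471855163105964 [ 0.4012 -0.0403  0.978 ]
[[ 0.0274 -0.9995 -0.0142]
 [-0.9813 -0.0242 -0.1908]
 [ 0.1903  0.0192 -0.9815]]
{'time': 0.1, 'joint_positions': array([-1.3981,  0.0879,  1.3721, -0.    ,  1.6836, -0.1031]), 'qvel': array([ 0.0014,  0.0004, -0.002 ,  0.0003,  0.0015, -0.0009]), 'joint_torque': array([  0.0024, -34.125 , -30.3303,   0.0719,   0.0304,  -0.0001]), 'tool_pos': array([ 0.1497, -0.5288,  0.2294]), 'ee_rot': array([-3.1396, -0.0002,  0.2758]), 'wrist_force': array([-0.467 ,  0.3239,  0.307 ]), 'wrist_torque': array([-0.0129,  0.0003,  0.0063]), 'finger_force': 0.0, 'width': 0.09400108343502123}
```

View pics/scene.png

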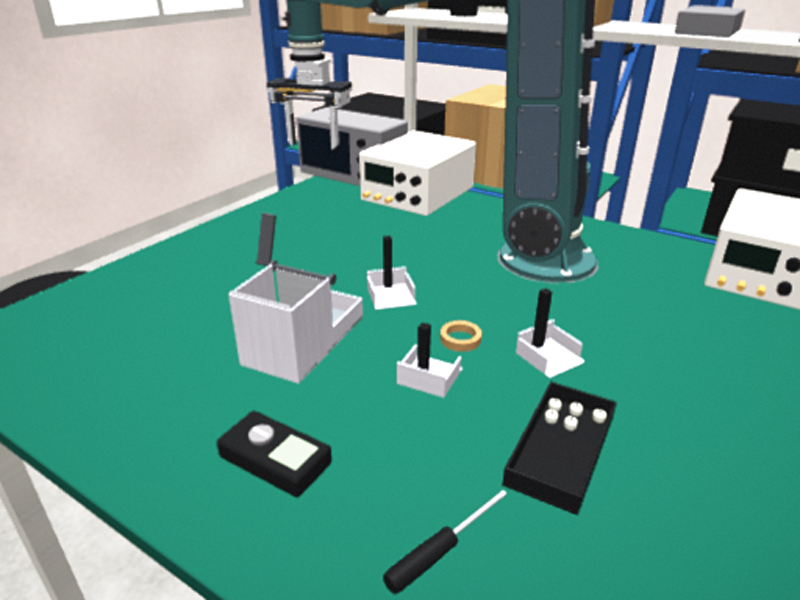

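View pics/top.png

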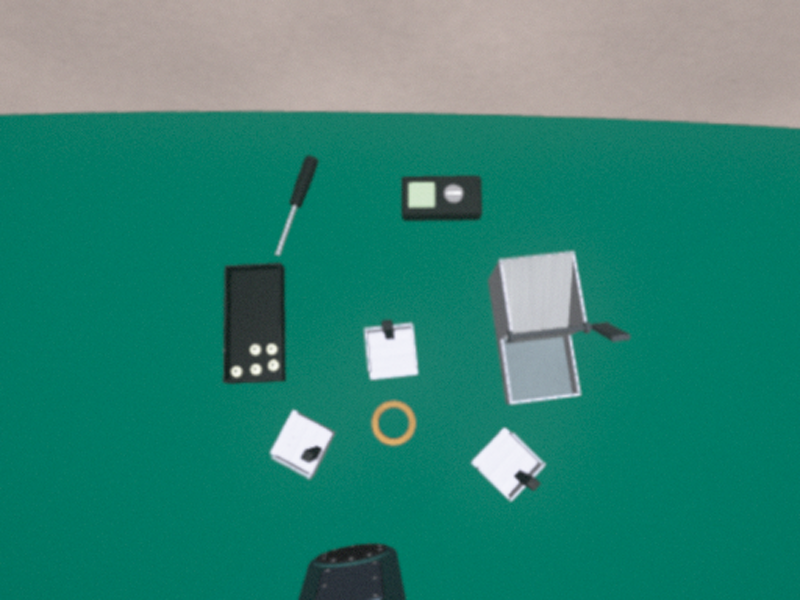

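The scene shows three scoops, a tray and the dispenser. In the top view (800x600) the scoops are at (303,443), (390,350) and (508,465). The one at (390,350) is likely farthest from the base, at about (350,600). The beads are at about (236,371), (256,369), (274,366), (255,349) and (272,349), and the lever tip is near (625,335). Next I measure.

Run:
```python
from h import *
np.set_printoptions(precision=4,suppress=True)
S=np.load("s.npy");T=np.load("t.npy");ms=optics.camera_model("scene");mt=optics.camera_model("top")
print("base px top*1.5625",proj(mt,[0,0,0])*1.5625)
def comps(mask,amin):
    n,l,st,c=cv2.connectedComponentsWithStats(mask.astype(np.uint8));return [(i,st[i],c[i],l==i) for i in range(1,n) if st[i][4]>amin]
for nm,I,m in(("top",T,mt),("scene",S,ms)):
    g=I.astype(int);mx=g.max(2);mn=g.min(2)
    print(nm)
    for w,mask in(("white",(mn>140)&(mx-mn<45)),("dark",mx<70)):
        for i,st,c,l in comps(mask,25):
            if nm=="top" and (c[1]<75): continue
            if nm=="scene" and (c[1]<130 or st[4]>9000): continue
            cn=max(cv2.findContours(l.astype(np.uint8),0,1)[0],key=cv2.contourArea)
            q=cv2.boxPoints(cv2.minAreaRect(cn))
            print(w,st,c.round(1),"box",q.round(1).tolist(), "z0",onz(m,c,0)[:2])
```

```text
base px top*1.5625 [380.1454 664.9973]
top
white [261 117  17  16 257] [269.4 124.5] box [[261.0, 117.0], [277.0, 117.0], [277.0, 132.0], [261.0, 132.0]] z0 [ 0.7882 -0.047 ]
white [285 119  11  10  95] [290.  123.5] box [[285.0, 119.0], [295.0, 119.0], [295.0, 128.0], [285.0, 128.0]] z0 [ 0.7924 -0.1048]
white [177 132  12  31  64] [182.5 147.2] box [[176.1999969482422, 161.6999969482422], [187.0, 131.60000610351562], [188.89999389648438, 132.3000030517578], [178.10000610351562, 162.39999389648438]] z0 [0.716  0.1943]
white [ 319  161   56   53 2146] [344.6 186.1] box [[318.6000061035156, 166.1999969482422], [368.0, 159.10000610351562], [374.8999938964844, 207.1999969482422], [325.5, 214.1999969482422]] z0 [ 0.6158 -0.2552]
white [233 207  35  36 989] [249.9 225.2] box [[232.1999969482422, 209.60000610351562], [263.6000061035156, 206.1999969482422], [267.20001220703125, 239.1999969482422], [235.89999389648438, 242.6999969482422]] z0 [ 0.5031 -0.0012]
white [ 320  215   51   44 1612] [343.5 236.9] box [[319.5, 216.5], [365.20001220703125, 210.39999389648438], [370.8999938964844, 252.
[... 6797 characters left out ...]
[318.79998779296875, 310.29998779296875], [345.3999938964844, 239.3000030517578], [395.3999938964844, 258.0], [368.70001220703125, 329.0]] z0 [0.5519 0.2299]
dark [ 139  263   73   55 1676] [173.8 291.2] box [[134.8000030517578, 290.3999938964844], [152.0, 256.0], [215.1999969482422, 287.6000061035156], [198.0, 322.0]] z0 [ 0.7732 -0.0938]
dark [  0 278 141 106 588] [ 73.5 335.6] box [[-2.5999999046325684, 281.5], [0.0, 278.0], [140.0, 383.0], [137.39999389648438, 386.5]] z0 [ 0.9606 -0.1712]
dark [245 337  48  43 791] [268.1 358.3] box [[242.3000030517578, 368.8999938964844], [285.29998779296875, 334.6000061035156], [294.8999938964844, 346.70001220703125], [252.0, 381.0]] z0 [0.8009 0.158 ]
```

Run:
```python
from h import *
T=np.load("t.npy");S=np.load("s.npy")
c=lambda I,x,y,w,h:cv2.resize(I[y:y+h,x:x+w],(400,300),interpolation=cv2.INTER_CUBIC)
save("crops",np.vstack([np.hstack([c(T,220,198,64,48),c(S,246,200,64,48)]),np.hstack([c(T,305,155,108,81),c(S,140,130,108,81)])]))
```

```text
(no output)
```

View pics/crops.png

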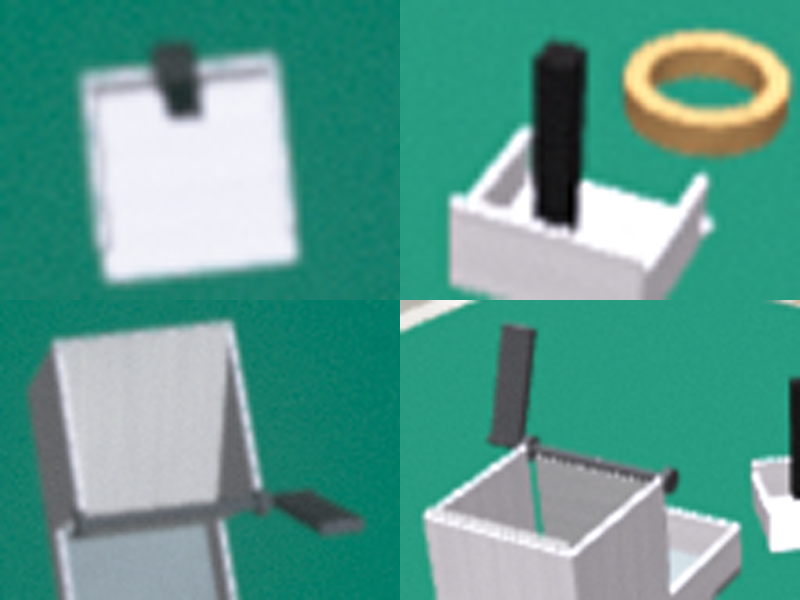

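The crops show the middle scoop upright, with its mouth towards the robot and its handle top at crop (176,52) / (561,49). Scoop candidates in the top view are (192,283), (324,295) and (250,225) px; the last is at 0.50 m from the base against about 0.38 m for the others, so it is the one to take.

Run:
```python
from h import *
np.set_printoptions(precision=4,suppress=True)
ms=optics.camera_model("scene");mt=optics.camera_model("top")
for n,a,b in [("handle top",(248.2,206.3),(271.8,207.8)),("rim BL",(319.9,166.3),(187.3,198.9)),("rim BR",(367.6,160.9),(147.6,188.1)),("rim FR",(373.9,209),(175.1,169.2)),("rim FL",(326.1,213.1),(210.7,178.1)),("lever tip",(396.3,214.9),(172.1,137.3)),
 ("bead?",(163,223.3),(364.9,269.9)),("b",(150.9,237.3),(383.3,265.4)),("b",(163.3,236),(368.4,261.3))]:
    print(n,*tri(mt,a,ms,b))
for n,a,z in [("lip L",(237.1,243.3),.002),("lip R",(268,239.9),.002),("bw L",(233.1,209.5),.04),("bw R",(264.2,206.8),.04),
  ("rimBL",(319.9,166.3),.135),("rimBR",(367.6,160.9),.135),("rimFR",(373.9,209),.135),("rimFL",(326.1,213.1),.135),("catchFL",(325.5,258.5),.042),("catchFR",(370.9,252.6),.042),
  ("tray BL",(143.9,170.3),.032),("tray BR",(181.3,168.8),.032),("FR",(182.1,243.6),.032),("FL",(143,244.2),.032)]:
    print(n,onz(mt,a,z))
for b in[(163,223.3),(173.6,223),(174.6,233.3),(163.3,236),(150.9,237.3)]: print("bead",onz(mt,b,.017))
```

```text
handle top [0.5352 0.0008 0.1156] 0.0028347136350983368
rim BL [ 0.6326 -0.1672  0.133 ] 0.0020968487371438044
rim BR [ 0.6484 -0.281   0.1334] 0.0032307289048398597
rim FR [ 0.5349 -0.2953  0.1308] 0.002084925710079477
rim FL [ 0.5228 -0.1835  0.1319] 0.003440803793898226
lever tip [ 0.5107 -0.3192  0.2078] 0.00025407796380755564
bead? [0.5008 0.2279 0.0131] 0.002412917938249295
b [0.4628 0.2577 0.0125] 0.002513552753857276
b [0.4674 0.2247 0.0123] 0.0026652213459314733
lip L [0.4542 0.0309 0.002 ]
lip R [ 0.4653 -0.0502  0.002 ]
bw L [0.5384 0.0417 0.04  ]
bw R [ 0.5474 -0.0381  0.04  ]
rimBL [ 0.6327 -0.1677  0.135 ]
rimBR [ 0.649  -0.2819  0.135 ]
rimFR [ 0.5336 -0.2931  0.135 ]
rimFL [ 0.5214 -0.1816  0.135 ]
catchFL [ 0.4197 -0.1952  0.042 ]
catchFR [ 0.4367 -0.3103  0.042 ]
tray BL [0.6392 0.2868 0.032 ]
tray BR [0.6455 0.1855 0.032 ]
FR [0.4476 0.1702 0.032 ]
FL [0.4427 0.2724 0.032 ]
bead [0.5   0.228 0.017]
bead [0.5016 0.1997 0.017 ]
bead [0.4746 0.1952 0.017 ]
bead [0.4666 0.2247 0.017 ]
bead [0.4621 0.2576 0.017 ]
```

Measured poses:
- **Scoop:** origin about (0.503, -0.004), yaw 7.8°. The handle top triangulates to z = 0.116 (spec 0.115).
- **Dispenser:** origin about (0.546, -0.237), yaw 7.6°, rim at z ≈ 0.133.
- **Tray:** centre about (0.543, 0.230), yaw about 4.2°.

I move above the handle with the jaws closing along the scoop's x.

>>> {"op": "send_rows", "data": {
  "rows": [
    [24,33,1,0,0,0.089],
    [24,33,1,0,0,0.089],
    [24,33,1,0,0,0.089],
    [24,33,1,0,0,0.089],
    [24,33,1,0,0,0.089],
    [24,33,1,0,0,0.089],
    [24,33,1,0,0,0.089],
    [24,33,1,0,0,0.089]
  ],
  "grip": 94
}}

```text
time: 0.77
tool_pos: [0.3423, -0.2633, 0.2382]
ee_rot: [-3.141, -0.0, 0.992]
wrist_force: [0.2, -0.3, -0.7]
width: 0.0944
finger_force: 0.0
```

>>> {"op": "send_rows", "data": {
  "rows": [
    [24,33,1,0,0,0.089],
    [24,33,1,0,0,0.089],
    [24,33,1,0,0,0.089],
    [24,33,1,0,0,0.089],
    [24,33,1,0,0,0.089],
    [24,33,1,0,0,0.089],
    [24,33,1,0,0,0.089],
    [0,0,0,0,0,0]
  ]
}}

```text
time: 1.43
tool_pos: [0.5121, -0.0285, 0.2443]
ee_rot: [-3.142, -0.004, 1.621]
wrist_force: [0.2, -0.8, -0.1]
width: 0.0943
finger_force: 0.0
```

Run:
```python
from h import *
np.set_printoptions(precision=4,suppress=True)
m=optics.camera_model("wrist");W=optics.snapshot("wrist");np.save("w1.npy",W)
print(-np.array(m["R"]).T@m["t"]);print(np.array(m["R"]),m["vertical_fov"],m["k1"])
for X in [(.533,.0005,.115),(.4634,-.009,.002),(.5426,.0018,.04)]: print(proj(m,X)*1.5625)
save("w1",cv2.resize(W,(800,600)))
```

```text
[0.508  0.0423 0.399 ]
[[ 0.9987  0.0512  0.0018]
 [ 0.0492 -0.9693  0.2409]
 [ 0.0141 -0.2405 -0.9706]] 70.23138744882348 -0.025920499391843745
[426.6067 255.7776]
[341.9439 243.8649]
[431.1931 241.4097]
```

View pics/w1.png

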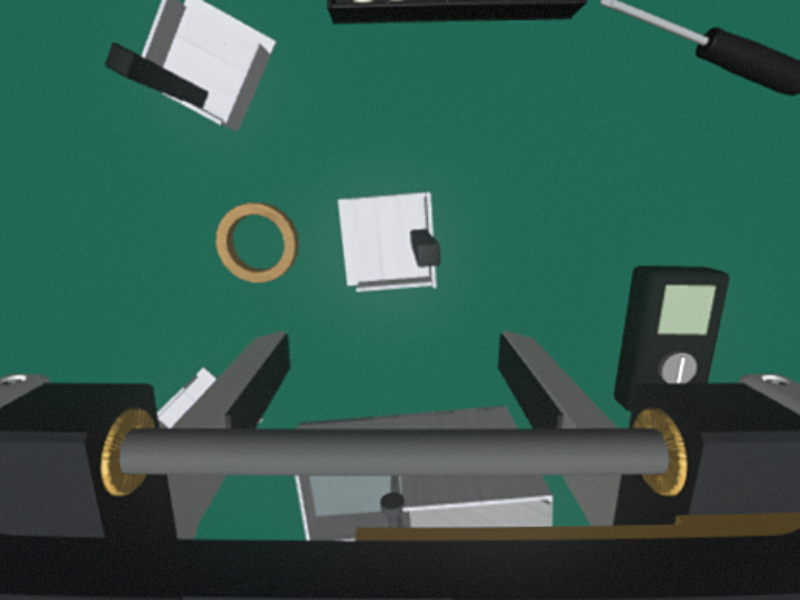

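The wrist view agrees with the prediction: handle top at about (428,256) against (427,256) predicted, lip middle at (342,243.5) against (342,244). I descend and grip.

>>> {"op": "send_rows", "data": {
  "rows": [
    [10.5,14.5,0,0,0,0.043],
    [10.5,14.5,0,0,0,0.043],
    [0,0,-35,0,0,0],
    [0,0,-35,0,0,0],
    [0,0,-35,0,0,0],
    [0,0,-30,0,0,0],
    [0,0,-13,0,0,0],
    [0,0,0,0,0,0]
  ]
}}

```text
time: 2.15
tool_pos: [0.5267, -0.0063, 0.0925]
ee_rot: [-3.132, -0.002, 1.694]
wrist_force: [0.5, 0.3, -1.1]
width: 0.0934
finger_force: 0.0
```

>>> {"op": "send_rows", "data": {
  "rows": [
    [0,0,0,0,0,0],
    [0,0,0,0,0,0],
    [0,0,0,0,0,0],
    [0,0,0,0,0,0],
    [0,0,0,0,0,0],
    [0,0,0,0,0,0],
    [0,0,0,0,0,0],
    [0,0,0,0,0,0]
  ],
  "grip": 0
}}

```text
time: 2.82
tool_pos: [0.5309, -0.0052, 0.0977]
ee_rot: [3.141, 0.0, 1.697]
wrist_force: [-0.7, -0.8, -0.1]
width: 0.044
finger_force: 0.0
```

>>> {"op": "send_rows", "data": {
  "rows": [
    [1,5,0,0,0,0.01],
    [0,0,0,0,0,0],
    [0,0,0,0,0,0],
    [0,0,0,0,0,0],
    [0,0,0,0,0,0],
    [0,0,0,0,0,0],
    [0,0,0,0,0,0],
    [0,0,0,0,0,0]
  ]
}}

```text
time: 3.48
tool_pos: [0.5317, -0.0002, 0.0974]
ee_rot: [3.142, -0.0, 1.707]
wrist_force: [1.1, -0.3, -0.6]
width: 0.0159
finger_force: 30.0
```

>>> {"op": "send_rows", "data": {
  "rows": [
    [0,0,15,0,0,0],
    [0,0,25,0,0,0],
    [0,0,30,0,0,0],
    [10,26,10,0,0,-0.006],
    [10,26,0,0,0,-0.006],
    [10,26,0,0,0,-0.006],
    [10,26,0,0,0,-0.006],
    [10,26,0,0,0,-0.006]
  ]
}}

```text
time: 4.15
tool_pos: [0.5819, 0.1308, 0.1772]
ee_rot: [-3.141, 0.0, 1.676]
wrist_force: [-0.0, 0.1, -1.6]
width: 0.0159
finger_force: 30.0
```

>>> {"op": "send_rows", "data": {
  "rows": [
    [10,26,0,0,0,-0.008],
    [10,26,0,0,0,-0.008],
    [10,26,0,0,0,-0.008],
    [10,26,0,0,0,-0.008],
    [0,0,0,0,0,0],
    [0,0,0,0,0,0]
  ]
}}

```text
time: 4.65
tool_pos: [0.6215, 0.2347, 0.1761]
ee_rot: [-3.14, 0.001, 1.647]
wrist_force: [-0.7, -0.6, -0.8]
width: 0.0158
finger_force: 30.0
```

Run:
```python
from h import *
np.set_printoptions(precision=4,suppress=True)
m=optics.camera_model("wrist");W=optics.snapshot("wrist");np.save("w2.npy",W)
import pickle;pickle.dump(m,open("w2.pkl","wb"))
o=sensors.get_obs();print(o["tool_pos"],o["ee_rot"],o["width"],o["wrist_force"])
save("w2",cv2.resize(W,(800,600),interpolation=cv2.INTER_CUBIC))
```

```text
[0.6214 0.2336 0.1765] [-3.1399  0.0012  1.6455] 0.015939226274419252 [ 1.0514  0.3985 -0.5612]
```

View pics/w2.png

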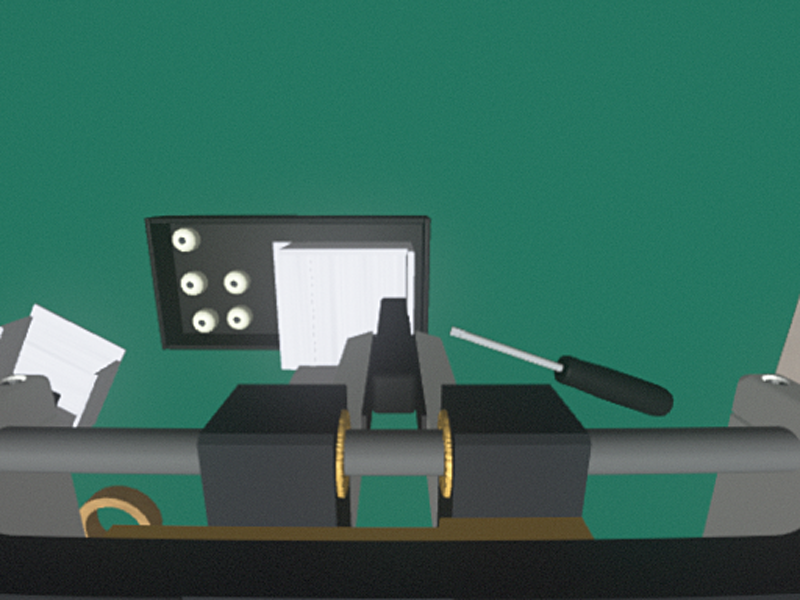

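The scoop is held level over the tray. The tray rim corners are at (147,218), (430,217) and (163,348), the lip corners at (275,243) and (281,369), and all five beads lie left of the lip.

Run:
```python
from h import *
import pickle
np.set_printoptions(precision=4,suppress=True)
m=pickle.load(open("w2.pkl","rb"));W=cv2.cvtColor(np.load("w2.npy"),cv2.COLOR_RGB2GRAY).astype(int)
# edges: column profiles over rim rows
mx=np.load("w2.npy").max(2).astype(int)
print("col160 rows130-150",mx[130:150,160],"col130",mx[130:150,130]);print("row180 cols 92-110",mx[180,92:110]);print("col130 rows 214-230",mx[214:230,130])
for n,p,z in [("TL",(147,218),.032),("TR",(430,217),.032),("BL",(163,348),.032),("lip+y",(275,243),.081),("lip-y",(281,369),.081),("in BL floor",(186,335),.004)]:
    print(n,onz(m,np.array(p)/1.5625,z))
for b in[(184,238),(193,282),(236,281),(204,320),(238,318)]: print("bead",onz(m,np.array(b)/1.5625,.017))
```

```text
col160 rows130-150 [120 120 118 122 123 121 118  91  41  47  63  60  66  67  83  78  79  78
  79  80] col130 [119 119 118 120 119 118 120  99  46  43  59  58  54  60  70  70  71  72
  72  70]
row180 cols 92-110 [120 119 120 121 121 102  62  63  60  48  42  42  38  42  41  42  43  44]
col130 rows 214-230 [ 36  47  43  40  43  39  44  60  60  70 107 121 118 118 117 120]
TL [0.4461 0.2732 0.032 ]
TR [0.6425 0.2885 0.032 ]
BL [0.4521 0.177  0.032 ]
lip+y [0.5489 0.2695 0.081 ]
lip-y [0.5534 0.1899 0.081 ]
in BL floor [0.4563 0.1777 0.004 ]
bead [0.4644 0.2588 0.017 ]
bead [0.4699 0.2259 0.017 ]
bead [0.5026 0.2292 0.017 ]
bead [0.4773 0.1963 0.017 ]
bead [0.5037 0.2    0.017 ]
```

>>> {"op": "send_rows", "data": {
  "rows": [
    [0,4,0,0,0,0],
    [0,0,-25,0,0,0],
    [0,0,-25,0,0,0],
    [0,0,-15,0,0,0],
    [0,0,-4,0,0,0],
    [0,0,0,0,0,0],
    [0,0,0,0,0,0],
    [0,0,0,0,0,0]
  ]
}}

```text
time: 5.37
tool_pos: [0.6228, 0.2376, 0.1108]
ee_rot: [3.138, -0.001, 1.644]
wrist_force: [0.0, -0.4, -1.6]
width: 0.016
finger_force: 30.0
```

>>> {"op": "send_rows", "data": {
  "rows": [
    [0,0,-1,0,0,0],
    [0,0,-1,0,0,0],
    [0,0,-1,0,0,0],
    [0,0,-1,0,0,0],
    [0,0,-0.5,0,0,0],
    [0,0,-0.5,0,0,0],
    [0,0,0,0,0,0]
  ]
}}

```text
time: 5.95
tool_pos: [0.6217, 0.2378, 0.1032]
ee_rot: [-3.141, 0.0, 1.645]
wrist_force: [0.4, 0.5, -1.3]
width: 0.0158
finger_force: 30.0
```

Run:
```python
from h import *
np.set_printoptions(precision=4,suppress=True)
for n in ("wrist","top"): np.save(n[0]+"3.npy",optics.snapshot(n))
o=sensors.get_obs();print(o["tool_pos"],o["ee_rot"],o["width"],o["wrist_force"],o["wrist_torque"])
W=np.load("w3.npy");T=np.load("t3.npy")
save("c3",np.hstack([cv2.resize(W[120:270,70:310],(480,300)),cv2.resize(T[155:255,120:220],(300,300))]))
```

```text
[0.6217 0.2378 0.1034] [-3.1415  0.      1.6449] 0.01568380346495738 [ 0.0741  0.1992 -1.0528] [-0.04   -0.0543 -0.0025]
```

View pics/c3.png

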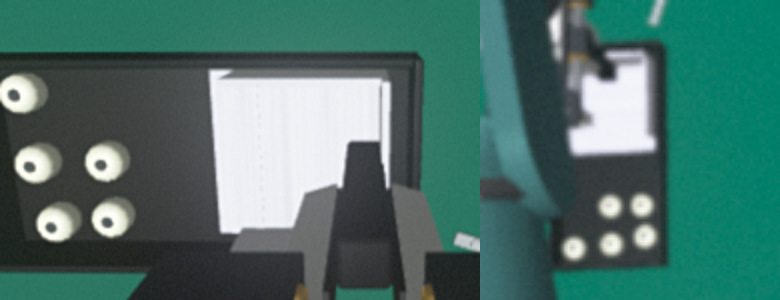

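The scoop sits centred in the tray with similar gaps on both sides, and the beads lie ahead of the lip. I lower it gently to contact.

>>> {"op": "send_rows", "data": {
  "rows": [
    [0,0,-0.5,0,0,0],
    [0,0,-0.5,0,0,0],
    [0,0,-0.5,0,0,0],
    [0,0,-0.5,0,0,0],
    [0,0,0,0,0,0]
  ]
}}

```text
time: 6.47
tool_pos: [0.6218, 0.2378, 0.1015]
ee_rot: [3.141, 0.0, 1.645]
wrist_force: [0.2, 0.3, -0.9]
width: 0.0157
finger_force: 30.0
```

>>> {"op": "send_rows", "data": {
  "rows": [
    [0,0,-0.5,0,0,0],
    [0,0,-0.5,0,0,0],
    [0,0,0,0,0,0],
    [0,0,0,0,0,0]
  ]
}}

```text
time: 6.8
tool_pos: [0.6219, 0.2378, 0.1015]
ee_rot: [3.141, -0.0, 1.645]
wrist_force: [-1.0, -0.2, 4.5]
width: 0.0161
finger_force: 30.0
```

>>> {"op": "send_rows", "data": {
  "rows": [
    [-4,-0.3,0,0,0,0],
    [-4,-0.3,0,0,0,0],
    [-4,-0.3,0,0,0,0],
    [-4,-0.3,0,0,0,0],
    [-4,-0.3,0,0,0,0],
    [-4,-0.3,0,0,0,0],
    [-4,-0.3,0,0,0,0],
    [-4,-0.3,0,0,0,0]
  ]
}}

```text
time: 7.47
tool_pos: [0.5901, 0.2355, 0.1016]
ee_rot: [3.139, -0.0, 1.645]
wrist_force: [1.8, 0.8, 6.5]
width: 0.0159
finger_force: 30.0
```

>>> {"op": "send_rows", "data": {
  "rows": [
    [-3,-0.2,0,0,0,0],
    [-3,-0.2,0,0,0,0],
    [-3,-0.2,0,0,0,0],
    [-3,-0.2,0,0,0,0],
    [-3,-0.2,0,0,0,0],
    [-3,-0.2,0,0,0,0],
    [-3,-0.2,0,0,0,0],
    [-3,-0.2,0,0,0,0]
  ]
}}

```text
time: 8.13
tool_pos: [0.5662, 0.234, 0.1016]
ee_rot: [3.139, -0.001, 1.645]
wrist_force: [1.6, 0.4, 5.4]
width: 0.0156
finger_force: 30.0
```

>>> {"op": "send_rows", "data": {
  "rows": [
    [-3,-0.2,0,0,0,0],
    [-3,-0.2,0,0,0,0],
    [-3,-0.2,0,0,0,0],
    [-3,-0.2,0,0,0,0],
    [-3,-0.2,0,0,0,0],
    [-3,-0.2,0,0,0,0],
    [-3,-0.2,0,0,0,0],
    [-3,-0.2,0,0,0,0]
  ]
}}

```text
time: 8.8
tool_pos: [0.5422, 0.2324, 0.1016]
ee_rot: [3.139, -0.001, 1.645]
wrist_force: [1.3, 0.3, 5.8]
width: 0.0157
finger_force: 30.0
```

>>> {"op": "send_rows", "data": {
  "rows": [
    [-2,-0.15,0,0,0,0],
    [-2,-0.15,0,0,0,0],
    [-2,-0.15,0,0,0,0],
    [-2,-0.15,0,0,0,0],
    [-2,-0.15,0,0,0,0]
  ]
}}

```text
time: 9.22
tool_pos: [0.5323, 0.2316, 0.1016]
ee_rot: [3.138, -0.0, 1.645]
wrist_force: [1.1, -0.4, 6.3]
width: 0.0154
finger_force: 30.0
```

Run:
```python
from h import *
np.set_printoptions(precision=4,suppress=True)
for n in ("wrist","scene"): np.save(n[0]+"4.npy",optics.snapshot(n))
o=sensors.get_obs();print(o["tool_pos"],o["ee_rot"],o["width"],o["wrist_force"],o["wrist_torque"])
W=np.load("w4.npy");T=np.load("s4.npy")
save("c4",np.hstack([cv2.resize(W[110:290,100:340],(400,300)),cv2.resize(T[230:320,310:430],(400,300))]))
```

```text
[0.532  0.2316 0.1015] [ 3.1393 -0.0005  1.645 ] 0.015681760541523954 [ 1.0582 -0.2445  6.2602] [-0.0661 -0.0191 -0.0118]
```

View pics/c4.png

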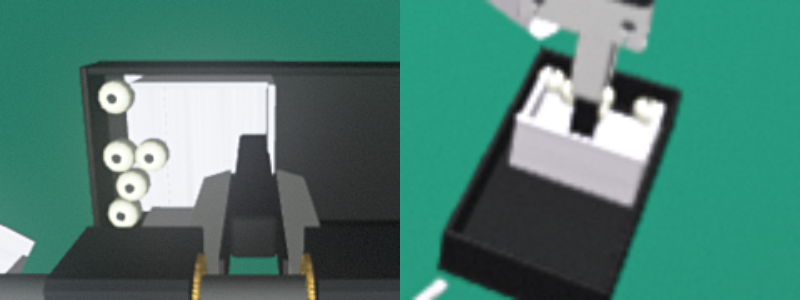

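The beads are bunched at the -x wall in front of and on the lip (crop (115,97) to (124,213)), and one is already inside the pan. I keep pushing slowly to the wall.

>>> {"op": "send_rows", "data": {
  "rows": [
    [-1.5,-0.1,0,0,0,0],
    [-1.5,-0.1,0,0,0,0],
    [-1.5,-0.1,0,0,0,0],
    [-1.5,-0.1,0,0,0,0],
    [0,0,0,0,0,0]
  ]
}}

```text
time: 9.73
tool_pos: [0.527, 0.2313, 0.1017]
ee_rot: [3.137, -0.001, 1.645]
wrist_force: [3.1, 0.6, 5.6]
width: 0.0159
finger_force: 30.0
```

>>> {"op": "send_rows", "data": {
  "rows": [
    [-1,-0.1,0,0,0,0],
    [-1,-0.1,0,0,0,0],
    [-1,-0.1,0,0,0,0],
    [-1,-0.1,0,0,0,0],
    [0,0,0,0,0,0]
  ]
}}

```text
time: 10.15
tool_pos: [0.5256, 0.2312, 0.1021]
ee_rot: [3.131, -0.001, 1.645]
wrist_force: [8.2, 1.6, 2.5]
width: 0.0157
finger_force: 30.0
```

Run:
```python
from h import *
np.set_printoptions(precision=4,suppress=True)
for n in ("wrist","scene"): np.save(n[0]+"5.npy",optics.snapshot(n))
o=sensors.get_obs();print(o["tool_pos"],o["ee_rot"],o["width"],o["wrist_force"],o["wrist_torque"])
W=np.load("w5.npy");T=np.load("s5.npy")
save("c5",np.hstack([cv2.resize(W[130:250,110:270],(400,300)),cv2.resize(T[230:320,310:430],(400,300))]))
```

```text
[0.5256 0.2312 0.1021] [ 3.1308 -0.0012  1.6453] 0.01591850436621638 [8.9564 0.0986 3.7535] [ 0.1784 -2.238   0.2833]
```

View pics/c5.png

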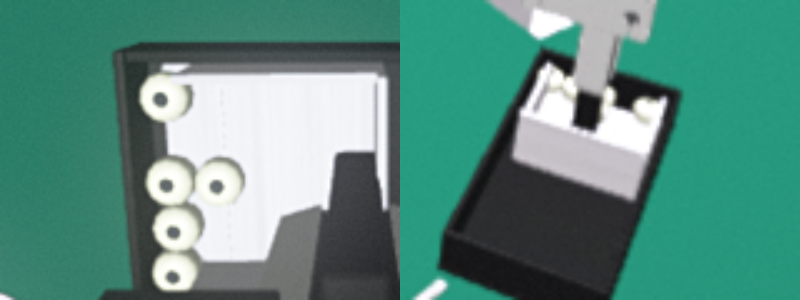

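The push meets about 9 N with the lip at x = 0.456, at the wall, and the beads sit over the lip. I tip the mouth up about the pan's back edge.

>>> {"op": "send_rows", "data": {
  "rows": [
    [6.1,0.5,1.4,-0.0047,0.0623,0],
    [6.1,0.5,1.1,-0.0047,0.0623,0],
    [6.1,0.5,0.7,-0.0047,0.0623,0],
    [6.1,0.5,0.3,-0.0047,0.0623,0],
    [6,0.5,-0.1,-0.0047,0.0623,0],
    [5.9,0.5,-0.5,-0.0047,0.0623,0],
    [5.9,0.5,-0.8,-0.0047,0.0623,0],
    [0,0,0,0,0,0]
  ]
}}

```text
time: 10.92
tool_pos: [0.5636, 0.2332, 0.0966]
ee_rot: [-2.694, 0.003, 1.643]
wrist_force: [0.5, -0.5, -3.1]
width: 0.0162
finger_force: 30.0
```

>>> {"op": "send_rows", "data": {
  "rows": [
    [0,0,0,0,0,0],
    [0,0,0,0,0,0],
    [0,0,0,0,0,0],
    [0,0,0,0,0,0]
  ]
}}

```text
time: 11.25
tool_pos: [0.5632, 0.2344, 0.1038]
ee_rot: [-2.706, 0.0, 1.646]
wrist_force: [-0.1, 0.2, -2.0]
width: 0.016
finger_force: 30.0
```

Run:
```python
from h import *
np.set_printoptions(precision=4,suppress=True)
for n in ("wrist","scene"): np.save(n[0]+"6.npy",optics.snapshot(n))
o=sensors.get_obs();print(o["tool_pos"],o["ee_rot"],o["width"],o["wrist_force"],o["wrist_torque"])
W=np.load("w6.npy");T=np.load("s6.npy")
save("c6",np.hstack([cv2.resize(W[110:290,80:320],(400,300)),cv2.resize(T[230:320,310:430],(400,300))]))
```

```text
[0.5635 0.2343 0.1038] [-2.7061  0.0002  1.6454] 0.015997215195575242 [-0.4908  0.1563 -2.1866] [ 0.0566 -0.4734 -0.0368]
```

View pics/c6.png

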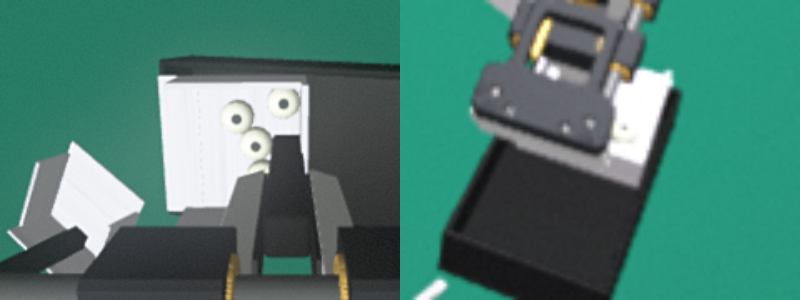

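Three beads and part of a fourth are visible back in the tilted pan (crop (237,117), (283,102), (256,145), (258,165)). The handle may hide the fifth. I lift and count the beads left in the tray with the cameras.

>>> {"op": "send_rows", "data": {
  "rows": [
    [2,0,8,0,0,0],
    [2,0,14,0,0,0],
    [2,0,18,0,0,0],
    [0,0,20,0,0,0],
    [0,0,20,0,0,0],
    [0,0,20,0,0,0],
    [0,0,14,0,0,0],
    [0,0,6,0,0,0]
  ]
}}

```text
time: 12.02
tool_pos: [0.5706, 0.2343, 0.2268]
ee_rot: [-2.71, -0.001, 1.645]
wrist_force: [-0.2, -0.0, -1.1]
width: 0.0157
finger_force: 30.0
```

>>> {"op": "send_rows", "data": {
  "rows": [
    [5,-10,5,0,0,0],
    [6,-20,8,0,0,0],
    [6,-25,8,0,0,0],
    [6,-25,8,0,0,0],
    [6,-25,6,0,0,0],
    [6,-25,4,0,0,0],
    [4,-20,2,0,0,0],
    [2,-10,0,0,0,0]
  ]
}}

```text
time: 12.68
tool_pos: [0.6115, 0.0706, 0.2632]
ee_rot: [-2.704, 0.002, 1.641]
wrist_force: [0.3, -0.2, -1.4]
width: 0.0161
finger_force: 30.0
```

Run:
```python
from h import *
np.set_printoptions(precision=4,suppress=True)
mt=optics.camera_model("top")
I={n:optics.snapshot(n) for n in("wrist","scene","top")}
o=sensors.get_obs();print(o["tool_pos"],o["ee_rot"],o["width"],o["wrist_force"],o["wrist_torque"])
for n in I: np.save(n[0]+"7.npy",I[n])
c=lambda i:cv2.resize(i,(400,300))
save("c7",np.vstack([np.hstack([c(I["wrist"][90:300,80:360]),c(I["scene"][110:335,200:500])]),np.hstack([c(I["top"][155:260,110:250]),c(I["wrist"])])]))
```

```text
[0.6109 0.0735 0.2627] [-2.7026 -0.0001  1.6435] 0.016091339373295606 [ 1.0777  0.3794 -2.3641] [-0.0088 -0.4304  0.056 ]
```

View pics/c7.png

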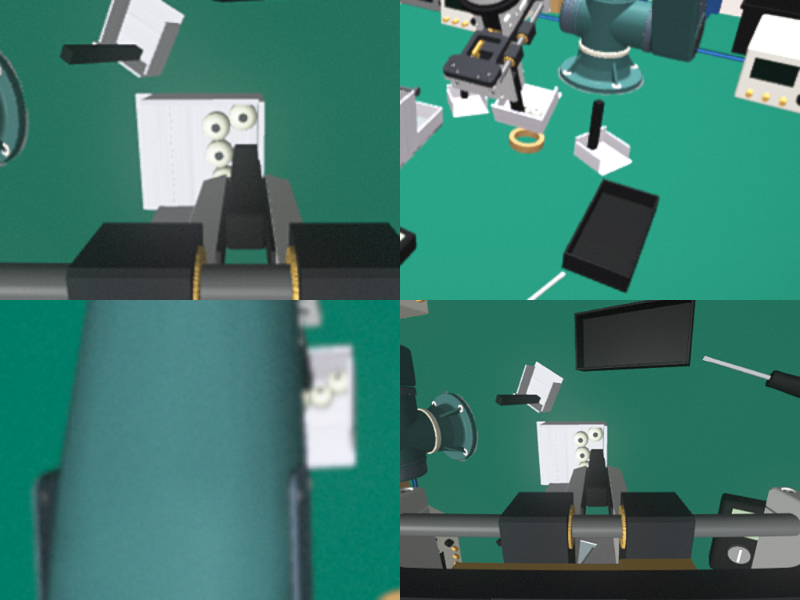

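Views 7: the tray is empty in both the scene crop (610,235) and the wrist view (635,335), and the beads sit at the pan's back around (215,125), (243,117) and (219,155). I carry them to the hopper, levelling gradually.

>>> {"op": "send_rows", "data": {
  "rows": [
    [2,-10,0,0,0,0.004],
    [4,-20,0,0.002,-0.02,0.004],
    [5,-25,0,0.002,-0.025,0.005],
    [5,-27,0,0.003,-0.028,0.005],
    [5,-27,0,0.003,-0.028,0.005],
    [5,-27,0,0.003,-0.028,0.005],
    [5,-27,0,0.003,-0.028,0.005],
    [5,-27,0,0.003,-0.028,0.005]
  ]
}}

```text
time: 13.5
tool_pos: [0.647, -0.1159, 0.2634]
ee_rot: [-2.891, -0.001, 1.686]
wrist_force: [0.4, 0.4, -1.3]
width: 0.016
finger_force: 30.0
```

>>> {"op": "send_rows", "data": {
  "rows": [
    [5,-27,0,0.003,-0.028,0.005],
    [5,-27,0,0.003,-0.028,0.005],
    [5,-22,0,0.003,-0.028,0.005],
    [4,-15,0,0.003,-0.028,0.005],
    [3,-10,0,0.003,-0.028,0.002],
    [1,-3,0,0.003,-0.028,0],
    [0,0,0,0,0,0],
    [0,0,0,0,0,0]
  ]
}}

```text
time: 14.17
tool_pos: [0.6696, -0.2191, 0.2636]
ee_rot: [-3.058, 0.002, 1.706]
wrist_force: [0.1, 0.4, -1.4]
width: 0.0157
finger_force: 30.0
```

Run:
```python
from h import *
np.set_printoptions(precision=4,suppress=True)
from scipy.spatial.transform import Rotation as R
o=sensors.get_obs();p=o["tool_pos"];print(p,o["ee_rot"],o["width"],o["wrist_force"],o["joint_positions"])
Rt=R.from_euler("xyz",o["ee_rot"]).as_matrix()
# scoop axes: z = -tool z ; y = ±tool x
sz=-Rt[:,2]; sy=Rt[:,0]*np.sign(Rt[1,0]); sx=np.cross(sy,sz)
lip=p-.07*sx-.0965*sz; D=np.array([.5462,-.2371]);c,s=np.cos(.1325),np.sin(.1325)
f=lambda X:np.r_[np.array([[c,s],[-s,c]])@(X[:2]-D),X[2]]
print("lip disp",f(lip),"sx",sx,"tilt",np.arcsin(sx[2]),"yaw",np.arctan2(sx[1],sx[0]),"tcp disp",f(p))
I=optics.snapshot("wrist");m=optics.camera_model("wrist");np.save("w8.npy",I)
g=I.astype(int)
# beads: dark-hole/yellowish white vs pan: report blue deficit
print("bead-ish px", [ (lambda k:(k[0].sum()))( [((g[:,:,0]-g[:,:,2])>10)&(g.max(2)>120)]) ])
for n,X in [("rimBL",(.6327,-.1677,.135)),("rimFL",(.5214,-.1816,.135)),("rimBR",(.649,-.2819,.135)),("rimFR",(.5336,-.2931,.135)),("lip",lip)]: print(n,proj(m,X))
```

```text
[ 0.6696 -0.2191  0.2636] [-3.0579  0.0018  1.706 ] 0.015717238830263703 [ 0.1356  0.4332 -1.3881] [-0.3769  0.5087  0.7782 -0.0454  1.9265 -0.5263]
lip disp [0.0469 0.0012 0.1733] sx [ 0.9874  0.1342 -0.0835] tilt -0.08364751128950951 yaw 0.13504700027293332 tcp disp [0.1247 0.0016 0.2636]
bead-ish px [np.int64(13192)]
rimBL [233.0915 136.0845]
rimFL [128.6406 134.5913]
rimBR [235.3815 239.8709]
rimFR [136.7542 232.5657]
lip [178.2026 197.7465]
```

>>> {"op": "send_rows", "data": {
  "rows": [
    [-8.6,-1.4,1.2,0.0112,-0.0826,0],
    [-9.2,-1.4,0.5,0.0112,-0.0826,0],
    [-9.6,-1.4,-0.3,0.0112,-0.0826,0],
    [-10.1,-1.5,0.1,0.0112,-0.0826,0],
    [-10.2,-1.5,-0.7,0.0112,-0.0826,0],
    [-10.5,-1.5,-0.5,0.0112,-0.0826,0],
    [-10.7,-1.5,-1.4,0.0112,-0.0826,0],
    [-9.8,-1.4,-2.1,0.0112,-0.0826,0]
  ]
}}

```text
time: 14.88
tool_pos: [0.5908, -0.2301, 0.2611]
ee_rot: [2.554, 0.003, 1.706]
wrist_force: [0.5, 1.0, -1.8]
width: 0.0159
finger_force: 30.0
```

>>> {"op": "send_rows", "data": {
  "rows": [
    [-10.9,-1.5,-3,0.0112,-0.0826,0],
    [-10.8,-1.5,-3.8,0.0112,-0.0826,0],
    [0,0,0,0,0,0],
    [0,0,0,0,0,0],
    [0,0,0,0,0,0],
    [0,0,0,0,0,0],
    [0,0,0,0,0,0],
    [0,0,0,0,0,0]
  ]
}}

```text
time: 15.55
tool_pos: [0.5709, -0.2344, 0.2552]
ee_rot: [2.389, 0.003, 1.705]
wrist_force: [-0.9, 0.0, -0.7]
width: 0.0159
finger_force: 30.0
```

```bash
cat > st.py <<'E'
from h import *
from scipy.spatial.transform import Rotation as R
np.set_printoptions(precision=4,suppress=True)
c,s=np.cos(.1325),np.sin(.1325);D=np.array([.5462,-.2371])
f=lambda X:np.r_[np.array([[c,s],[-s,c]])@(np.array(X)[:2]-D),X[2]]
inv=lambda x,y,z:np.r_[np.array([[c,-s],[s,c]])@[x,y]+D,z]
def st():
    o=sensors.get_obs();p=o["tool_pos"];print(o["time"],p,o["ee_rot"],o["width"],o["wrist_force"])
    Rt=R.from_euler("xyz",o["ee_rot"]).as_matrix()
    sz=-Rt[:,2]; sy=Rt[:,0]*np.sign(Rt[1,0]); sx=np.cross(sy,sz)
    lip=p-.07*sx-.0965*sz
    print("lip disp",f(lip),"lip",lip,"tilt",np.arcsin(sx[2]),"yaw",np.arctan2(sx[1],sx[0]),"tcp disp",f(p));return o
E
python3 - <<'E'
from st import *
st()
I=optics.snapshot("top");np.save("t9.npy",I);S=optics.snapshot("scene");np.save("s9.npy",S);W=optics.snapshot("wrist");np.save("w9.npy",W)
b=np.load("t.npy").astype(int)
# bead colour: sample initial
s0=b[217:230,157:170];print(s0.reshape(-1,3)[s0.reshape(-1,3).sum(1).argsort()[-5:]], b[190,345],b[225,250])
for n,X in [("top",I),("wrist",W),("scene",S)]:
    g=X.astype(int);k=((g[:,:,0]-g[:,:,2])>8)&(g.min(2)>130)&(g[:,:,0]-g[:,:,1]<20)
    nn,l,q,cc=cv2.connectedComponentsWithStats(k.astype(np.uint8));print(n,[(cc[i].round().tolist(),q[i][4]) for i in range(1,nn) if q[i][4]>8][:20])
E
```

```text
15.55 [ 0.5709 -0.2344  0.2552] [2.3895 0.003  1.705 ] 0.015937232041410357 [-0.9034  0.0331 -0.7296]
lip disp [ 0.0397 -0.001   0.1369] lip [ 0.5857 -0.2328  0.1369] tilt 0.752131491301525 yaw 0.13707222542075875 tcp disp [ 0.0249 -0.0006  0.2552]
[[238 240 229]
 [238 239 231]
 [242 243 235]
 [243 244 235]
 [245 246 240]] [197 200 203] [241 242 249]
top [([261.0, 36.0], np.int32(37437)), ([346.0, 209.0], np.int32(13)), ([333.0, 211.0], np.int32(10)), ([392.0, 231.0], np.int32(226))]
wrist [([406.0, 132.0], np.int32(50022)), ([510.0, 119.0], np.int32(9)), ([509.0, 136.0], np.int32(12)), ([306.0, 238.0], np.int32(27)), ([414.0, 323.0], np.int32(3093))]
scene [([78.0, 83.0], np.int32(24921)), ([188.0, 7.0], np.int32(313)), ([493.0, 9.0], np.int32(757)), ([360.0, 21.0], np.int32(333)), ([481.0, 30.0], np.int32(398)), ([185.0, 38.0], np.int32(131)), ([195.0, 43.0], np.int32(15)), ([290.0, 53.0], np.int32(2677)), ([189.0, 60.0], np.int32(60)), ([211.0, 58.0], np.int32(49)), ([455.0, 90.0], np.int32(991)), ([271.0, 116.0], np.int32(1575)), ([507.0, 102.0], np.int32(119)), ([346.0, 149.0], np.int32(95)), ([483.0, 173.0], np.int32(1322)), ([294.0, 205.0], np.int32(9)), ([294.0, 217.0], np.int32(12)), ([22.0, 338.0], np.int32(2072)), ([182.0, 297.0], np.int32(11)), ([4.0, 368.0], np.int32(10))]
```

>>> {"op": "send_rows", "data": {
  "rows": [
    [0,0,20,0,0,0],
    [0,0,30,0,0,0],
    [0,0,25,-0.0129,0.0931,0],
    [-2,10,0,-0.0129,0.0931,0],
    [-4,20,0,-0.0129,0.0931,0],
    [-4,24,0,-0.0129,0.0931,0],
    [-4,26,0,-0.0129,0.0931,0],
    [-4,26,0,-0.0129,0.0931,0]
  ]
}}

```text
time: 16.37
tool_pos: [0.5516, -0.1276, 0.33]
ee_rot: [2.956, 0.005, 1.704]
wrist_force: [1.2, -0.1, -1.5]
width: 0.0158
finger_force: 30.0
```

>>> {"op": "send_rows", "data": {
  "rows": [
    [-4,26,-5,-0.0129,0.0931,0],
    [-4,26,-15,-0.0129,0.0931,0],
    [-4,26,-20,0,0,0],
    [-4,26,-20,0,0,0],
    [-4,20,-20,0,0,0],
    [-1,6,-15,0,0,0],
    [0,0,0,0,0,0],
    [0,0,0,0,0,0]
  ]
}}

```text
time: 17.03
tool_pos: [0.5305, 0.0019, 0.2331]
ee_rot: [-3.14, 0.004, 1.706]
wrist_force: [-0.0, -0.1, -1.8]
width: 0.016
finger_force: 30.0
```

Run:
```python
from st import *
st()
T=optics.snapshot("top");np.save("t10.npy",T);W=optics.snapshot("wrist");np.save("w10.npy",W)
m=optics.camera_model("top");b=np.load("t.npy").astype(int);g=T.astype(int)
d=np.abs(g-b).sum(2)
# hopper polygon in top image, change since start
q=np.array([proj(m,inv(*p)) for p in[(90,-52,130),(90,52,130),(-12,52,130),(-12,-52,130)] for p in [np.array(p)/1000]]).astype(np.int32)
q2=np.array([proj(m,inv(*(np.array(p)/1000))) for p in[(-15,-52,40),(-15,52,40),(-115,52,40),(-115,-52,40)]]).astype(np.int32)
for nm,qq in(("hopper",q),("catch",q2)):
    k=np.zeros(d.shape,np.uint8);cv2.fillPoly(k,[qq],1)
    nn,l,s_,cc=cv2.connectedComponentsWithStats(((d>60)&(k>0)).astype(np.uint8))
    print(nm,qq.tolist(),[(cc[i].round(1).tolist(),s_[i].tolist()) for i in range(1,nn) if s_[i][4]>3])
x0,y0=322,160
gr=T[160:216:1,318:378].max(2)
for r in gr[20:56:2,::2]: print(" ".join(f"{v:3d}" for v in r))
```

```text
17.0333 [0.5305 0.0019 0.2331] [-3.1396  0.0042  1.7064] 0.015991497404924334 [-0.0258 -0.0894 -1.7856]
lip disp [-0.0542  0.2384  0.1367] lip [ 0.461  -0.008   0.1367] tilt -0.0019501240194036364 yaw 0.13561657434044896 tcp disp [0.016  0.239  0.2331]
hopper [[365, 164], [322, 168], [328, 210], [371, 206]] [([362.5, 207.0], [361, 207, 4, 1, 4])]
catch [[362, 212], [322, 217], [327, 256], [368, 251]] []
106 121 222 220 213 213 212 209 210 210 210 207 208 211 210 212 209 207 208 211 210 207 207 204 128 134 226 132 128 129
107 117 219 218 212 213 212 212 209 209 207 207 211 210 210 210 210 208 209 210 210 210 212 200 122 115 222 140 127 130
107 112 208 224 214 214 212 209 212 212 207 209 209 212 209 208 211 209 209 209 210 210 209 196 118 110 195 152 128 128
107 108 191 228 211 211 212 207 212 213 208 211 210 211 211 207 212 210 210 210 212 209 209 195 118 110 196 174 126 130
109 106 163 231 216 212 213 208 210 211 207 210 207 213 210 208 212 208 208 209 211 210 209 194 113 106 169 190 130 129
107 110 145 236 212 212 214 210 210 211 208 206 210 212 209 209 211 210 211 211 210 207 209 1
[... 766 characters left out ...]
 215 208 211 208 213 206 207 210 206 207 206 208 206 208 209 207 204 203 135 107 107 109 123 222 136
110 109 107 123 220 216 210 205 208 210 209 207 206 208 202 205 206 207 208 205 191 201 208 133 106 110 110 107 138 113
107 108 107 119 218 218 208 206 210 207 207 203 206 196 205 212 201 206 206 195 178 232 239 141 105 106 107 102  89 104
107 110 106 113 205 217 192 219 225 199 198 228 221 177 226 218 177 167 153 136 123 142 140 114 109 109 105 100  91 105
105 112 107  99 124 165 158 208 223 165 150 168 152 121 130 119 115 110 111 108 107 101 100 112 104 112 118 118  88  98
105 109 121 136  96 116 113 116 114 109 108 107 105 104 103 112 107 107 106 113 117 114 111 156 132 128 129 128 125 124
```

Run:
```python
from st import *
W=np.load("w10.npy").astype(int);m=optics.camera_model("wrist")
o=sensors.get_obs();p=o["tool_pos"];y=.1356
X=lambda x,yy,z:p+np.array([np.cos(y)*(x-30)-np.sin(y)*yy,np.sin(y)*(x-30)+np.cos(y)*yy,z-97.5])/1000
q=np.array([proj(m,X(*a)) for a in[(-37,-37,3),(-37,37,3),(34,37,3),(34,-37,3)]]).astype(np.int32);print(q.tolist())
print("handle base",proj(m,X(30,0,5)),"top",proj(m,X(30,0,115)),"finger",proj(m,X(30,0,72)))
x0,y0=q.min(0)-2;x1,y1=q.max(0)+2
rb=W[:,:,0]-W[:,:,2];mx=W.max(2)
print("max");[print(" ".join(f"{v:3d}" for v in r)) for r in mx[y0:y1:3,x0:x1:3]]
print("R-B");[print(" ".join(f"{v:3d}" for v in r)) for r in cv2.blur(rb.astype(np.float32),(3,3)).astype(int)[y0:y1:3,x0:x1:3]]
```

```text
[[183, 233], [178, 158], [255, 158], [255, 233]]
handle base [251.5177 198.1983] top [252.0709 254.4159] finger [251.7818 225.0413]
max
247 242 249 190 104 105 104 106 104 107 101 107 107 106 106 108 108 103 107 104 105 106 104 105 106 104 103
242 206 140 147 149 150 152 150 155 151 153 155 152 156 153 157 155 174 180 179 181 178 181 181 182 183 182
243 228 230 230 230 230 230 230 229 231 231 231 229 233 231 232 233 231 231 232 232 233 233 233 233 233 234
244 233 236 235 234 230 233 238 236 236 234 235 233 237 235 234 236 235 233 230 232 238 232 235 235 234 233
231 234 235 236 235 230 234 236 235 236 232 236 231 238 235 233 236 236 233 231 233 237 235 234 235 234 233
224 233 236 234 234 230 234 236 235 237 233 235 232 236 236 235 237 235 233 232 235 236 234 234 236 235 233
212 233 237 233 234 230 233 236 237 236 232 235 231 238 234 235 237 236 234 230 234 236 235 235 234 234 233
204 235 236 234 234 231 233 237 230 237 232 235 232 236 236 234 237 235 234 231 234 236 234 235 235 235 233
194 233 236 235 234 232 235 236 235 235 232 235 231 236 235 235 236 234 234 231 235 237 233 236 235 
[... 4171 characters left out ...]
  -7  -7  -5  -2  -1  -1   0  -3  -4  -3  -4  -3  -4
-43 -19  -7  -7  -7  -7  -7  -7  -7  -6  -7  -7  -7  -7  -7  -5   0  -1  -1   0  -1  -3  -3  -3  -4  -3  -3
-44 -18  -7  -7  -7  -7  -7  -7  -7  -6  -7  -7  -7  -7  -7  -3  -1   0   0   0  -1  -3  -3  -3  -4  -4  -3
-44 -26  -7  -7  -7  -7  -7  -7  -7  -7  -7  -7  -7  -7  -7   0  -1   0   0  -1  -1  -3  -3  -4  -2  -3  -3
-44 -32  -6  -7  -7  -7  -7  -7  -7  -7  -7  -7  -7  -7  -5   0   0   0   0   0  -1  -4  -2  -3  -3  -3  -4
-44 -32  -6  -7  -7  -6  -7  -7  -7  -7  -7  -7  -7  -8  -2   0   0  -1   0   0  -2  -3  -3  -3  -2  -4  -3
-45 -32  -5  -6  -7  -7  -6  -6  -6  -6  -6  -5  -5  -5   0   0   0   0   0   0  -2  -2  -3  -3  -3  -3  -2
```

Run:
```python
from st import *
T=np.load("t10.npy").astype(int);m=optics.camera_model("top")
rb=cv2.blur((T[:,:,0]-T[:,:,2]).astype(np.float32),(3,3)).astype(int)
print("hopper R-B rows 198..216 cols 322..374");[print(r,rb[r,322:376:2]) for r in range(196,218)]
o=sensors.get_obs();p=o["tool_pos"];y=.1356
X=lambda x,yy,z:p+np.array([np.cos(y)*(x-30)-np.sin(y)*yy,np.sin(y)*(x-30)+np.cos(y)*yy,z-97.5])/1000
print([proj(m,X(*a)).round().tolist() for a in[(-37,-37,3),(-37,37,3),(34,37,3),(34,-37,3)]])
k=(rb>4)&(T.min(2)>140);k[:75]=0
nn,l,q,cc=cv2.connectedComponentsWithStats(k.astype(np.uint8));print([(cc[i].round().tolist(),q[i][4]) for i in range(1,nn)])
```

```text
hopper R-B rows 198..216 cols 322..374
196 [ -7 -11  -8  -7  -7  -7  -8  -7  -7  -7  -7  -7  -7  -6  -7  -7  -8  -7
  -7  -8  -6  -5  -3  -4  -6 -19 -51]
197 [ -6 -11  -7  -7  -7  -7  -7  -7  -7  -7  -7  -7  -7  -6  -7  -7  -7  -8
  -7  -8  -6  -4  -3  -4  -6 -16 -46]
198 [ -6 -10  -7  -6  -6  -7  -7  -7  -6  -7  -7  -8  -7  -7  -7  -6  -6  -7
  -7  -7  -7  -5  -4  -4  -6 -14 -44]
199 [ -6 -10  -8  -7  -6  -6  -7  -7  -6  -7  -7  -7  -8  -7  -7  -7  -6  -7
  -7  -8  -7  -5  -4  -4  -5 -14 -42]
200 [ -6 -10  -9  -7  -6  -6  -6  -7  -6  -7  -8  -7  -7  -7  -7  -7  -6  -8
  -8  -7  -8  -6  -5  -4  -4 -14 -40]
201 [ -6 -10 -10  -7  -6  -6  -7  -7  -7  -7  -7  -6  -6  -7  -7  -8  -7  -8
  -7  -7  -7  -6  -4  -4  -4 -12 -36]
202 [ -5 -10 -10  -7  -7  -6  -7  -7  -7  -8  -8  -6  -6  -8  -7  -8  -7  -7
  -7  -7  -7  -6  -5  -4  -4 -10 -31]
203 [ -4  -9 -10  -7  -7  -7  -7  -7  -7  -8  -8  -6  -6  -7  -7  -7  -7  -7
  -6  -7  -6  -5  -4  -4  -4  -8 -27]
204 [ -4  -8  -9  -7  -8  -7  -7  -7  -7  -8  -8  -7  -6  -7  -7  -7  -7  -7
  -6  -6  -6  -5  -4  -4  -4  -8 -25]
205 [ -4  -8  -9  -7  -8  
[... 1118 characters left out ...]
 -73]
215 [ -2   2  -8 -12 -10 -10  -9  -8  -8  -7  -7  -7  -8  -8  -8  -9 -10 -11
 -13  -9  -6 -21 -56 -78 -81 -84 -82]
216 [ -5   1  -7 -11  -8  -9  -8  -7  -7  -8  -9  -9 -11 -11 -12 -14 -16 -18
 -18 -11  -6 -22 -57 -81 -81 -83 -84]
217 [-11  -2  -7 -10  -8  -8  -8  -9 -10 -12 -13 -15 -17 -17 -18 -20 -21 -22
 -22 -15  -7 -19 -53 -81 -80 -83 -84]
[[266.0, 234.0], [234.0, 237.0], [231.0, 207.0], [263.0, 203.0]]
[([473.0, 76.0], np.int32(328)), ([267.0, 119.0], np.int32(15)), ([275.0, 119.0], np.int32(3)), ([251.0, 197.0], np.int32(1)), ([230.0, 201.0], np.int32(1)), ([360.0, 208.0], np.int32(12)), ([228.0, 210.0], np.int32(8)), ([344.0, 210.0], np.int32(19)), ([333.0, 211.0], np.int32(12))]
```

Run:
```python
from st import *
m=optics.camera_model("top")
for b in[(333,211),(341,210.3),(346.5,209.3),(360.5,207.8)]: print(f(onz(m,b,.058)))
print("hidden limit: ", [f(onz(m,proj(m,inv(x,.0545,.135)),.058)) for x in(0,.01)])
# scene view of hopper: line of sight limits over back wall & right-wall
ms=optics.camera_model("scene")
for y in(-.03,0,.03,.045): print(y,[proj(ms,inv(x,y,z)).round(1).tolist() for x,z in((0,.06),(.09,.135))])
S=optics.snapshot("scene");np.save("s10.npy",S);S=S.astype(int)
rb=cv2.blur((S[:,:,0]-S[:,:,2]).astype(np.float32),(3,3));k=(rb>3)&(S.min(2)>130);k[:130]=0
nn,l,q,cc=cv2.connectedComponentsWithStats(k.astype(np.uint8));print([(cc[i].round().tolist(),q[i][4]) for i in range(1,nn)])
```

```text
[-0.0046  0.026   0.058 ]
[-0.0051  0.0056  0.058 ]
[-0.0041 -0.0087  0.058 ]
[-0.0042 -0.0447  0.058 ]
hidden limit:  [array([0.0108, 0.0399, 0.058 ]), array([0.0217, 0.0399, 0.058 ])]
-0.03 [[182.1, 197.7], [157.3, 188.7]]
0 [[191.5, 200.3], [167.5, 191.5]]
0.03 [[201.1, 202.9], [178.0, 194.4]]
0.045 [[206.0, 204.3], [183.3, 195.8]]
[([54.0, 149.0], np.int32(4770)), ([276.0, 130.0], np.int32(1)), ([483.0, 172.0], np.int32(1435)), ([279.0, 134.0], np.int32(1)), ([253.0, 139.0], np.int32(1)), ([352.0, 149.0], np.int32(126)), ([295.0, 212.0], np.int32(155)), ([187.0, 289.0], np.int32(390)), ([43.0, 350.0], np.int32(6460))]
```

Four beads show at the gate: dispenser y = 26, 6, -9 and -45 mm. A fifth at y ≈ +45 would be hidden by the wall. I set the scoop down, then check both the pan and the hopper with the wrist camera.

>>> {"op": "send_rows", "data": {
  "rows": [
    [0,0,-20,0,0,0],
    [0,0,-35,0,0,0],
    [0,0,-35,0,0,0],
    [0,0,-25,0,0,0],
    [0,0,-12,0,0,0],
    [0,0,-4,0,0,0],
    [0,0,0,0,0,0],
    [0,0,0,0,0,0]
  ]
}}

```text
time: 17.85
tool_pos: [0.5322, 0.0011, 0.1049]
ee_rot: [3.138, 0.005, 1.705]
wrist_force: [-0.5, -0.3, -0.4]
width: 0.0158
finger_force: 30.0
```

>>> {"op": "send_rows", "data": {
  "rows": [
    [0,0,-1,0,0,0],
    [0,0,-1,0,0,0],
    [0,0,-1,0,0,0],
    [0,0,-1,0,0,0],
    [0,0,0,0,0,0],
    [0,0,0,0,0,0]
  ]
}}

```text
time: 18.35
tool_pos: [0.5305, 0.0016, 0.0986]
ee_rot: [-3.141, 0.004, 1.706]
wrist_force: [-0.0, 0.3, -1.5]
width: 0.0158
finger_force: 30.0
```

>>> {"op": "send_rows", "data": {
  "rows": [
    [0,0,-0.6,0,-0.002,0],
    [0,0,-0.6,0,-0.002,0],
    [0,0,-0.3,0,0,0],
    [0,0,0,0,0,0],
    [0,0,0,0,0,0]
  ]
}}

```text
time: 18.77
tool_pos: [0.5307, 0.0015, 0.0978]
ee_rot: [3.138, 0.005, 1.705]
wrist_force: [-0.7, -0.4, 4.2]
width: 0.0158
finger_force: 30.0
```

>>> {"op": "send_rows", "data": {
  "rows": [
    [0,0,0,0,0,0],
    [0,0,0,0,0,0],
    [0,0,0,0,0,0],
    [0,0,0,0,0,0],
    [0,0,0,0,0,0],
    [0,0,0,0,0,0],
    [0,0,0,0,0,0],
    [0,0,0,0,0,0]
  ],
  "grip": 60
}}

```text
time: 19.43
tool_pos: [0.5306, 0.0015, 0.097]
ee_rot: [3.138, 0.005, 1.705]
wrist_force: [0.1, 0.8, -0.5]
width: 0.06
finger_force: 0.0
```

>>> {"op": "send_rows", "data": {
  "rows": [
    [0,0,15,0,0,0],
    [0,0,30,0,0,0],
    [0,0,35,0,0,0],
    [0,0,35,0,0,0],
    [0,0,35,0,0,0],
    [0,0,30,0,0,0],
    [0,0,20,0,0,0],
    [0,-20,15,0,0,0]
  ]
}}

```text
time: 20.1
tool_pos: [0.5312, -0.0164, 0.3157]
ee_rot: [3.133, 0.005, 1.709]
wrist_force: [0.2, -0.2, 0.5]
width: 0.06
finger_force: 0.0
```

>>> {"op": "send_rows", "data": {
  "rows": [
    [5,-35,0,0,0,0],
    [5,-38,0,0,0,0],
    [5,-38,0,0,0,0],
    [5,-38,0,0,0,0],
    [5,-38,0,0,0,0],
    [5,-38,0,0,0,0],
    [0,-20,0,0,0,0],
    [0,0,0,0,0,0]
  ]
}}

```text
time: 20.77
tool_pos: [0.56, -0.268, 0.3103]
ee_rot: [3.141, 0.005, 1.7]
wrist_force: [-0.9, 0.6, -0.3]
width: 0.06
finger_force: 0.0
```

Run:
```python
from st import *
o=st()
m=optics.camera_model("wrist");W=optics.snapshot("wrist");T=optics.snapshot("top");np.save("w11.npy",W);np.save("t11.npy",T)
for n,I,mm in(("wrist",W,m),("top",T,optics.camera_model("top"))):
    g=I.astype(int);rb=cv2.blur((g[:,:,0]-g[:,:,2]).astype(np.float32),(3,3));k=(rb>2)&(g.min(2)>110)
    if n=="top":k[:150]=0
    nn,l,q,cc=cv2.connectedComponentsWithStats(k.astype(np.uint8));print(n,[(cc[i].round(1).tolist(),q[i].tolist(),(f(onz(mm,cc[i],.058))*1000).round().tolist()) for i in range(1,nn) if q[i][4]>4])
    print("hopper corners",[proj(mm,inv(x,y,z)).round(1).tolist() for x,y,z in((-.01,-.052,.05),(-.01,.052,.05),(.09,.052,.135),(.09,-.052,.135))])
    print("scoop pan",[proj(mm,(x,y,.003)).round(1).tolist() for x,y in((.46,-.05),(.46,.035),(.54,.04),(.545,-.035))])
```

```text
20.7667 [ 0.56   -0.268   0.3103] [3.1407 0.0052 1.6997] 0.06002333597340152 [-0.8817  0.6376 -0.297 ]
lip disp [-0.0604 -0.0327  0.2137] lip [ 0.4907 -0.2775  0.2137] tilt 0.0008659101303862141 yaw 0.12887399968645416 tcp disp [ 0.0096 -0.0325  0.3103]
wrist [([419.7, 34.9], [402, 17, 37, 37, 1055], [240.0, 152.0, 58.0]), ([488.9, 188.6], [447, 63, 65, 210, 5794], [383.0, -65.0, 58.0]), ([239.6, 134.1], [233, 109, 14, 51, 539], [-8.0, 18.0, 58.0]), ([241.0, 176.7], [235, 171, 13, 12, 124], [-6.0, -45.0, 58.0]), ([11.0, 241.0], [7, 241, 9, 1, 9], [-388.0, -152.0, 58.0]), ([371.8, 291.6], [371, 291, 3, 2, 5], [216.0, -248.0, 58.0]), ([372.2, 297.1], [371, 295, 3, 5, 11], [218.0, -259.0, 58.0]), ([130.9, 299.4], [130, 296, 3, 8, 16], [-200.0, -261.0, 58.0]), ([372.2, 303.0], [371, 302, 3, 3, 6], [219.0, -271.0, 58.0])]
hopper corners [[238.9, 179.9], [237.8, 110.4], [320.5, 108.1], [315.7, 194.3]]
scoop pan [[204.3, 12.4], [209.9, -51.7], [265.1, -47.6], [261.5, 9.5]]
top [([425.6, 172.1], [414, 165, 28, 12, 97], [70.0, -230.0, 58.0]), ([394.5, 203.5], [393, 203, 4, 2, 8], [-3.0, -134.0, 58.0]), ([344.3, 209.9], [338, 208, 12, 4, 31], [-5.0, -3.0, 58.0]), ([333.2, 211.0], [331, 210, 6, 3, 16], [-5.0, 26.0, 58.0]), ([253.0, 259.8], [242, 256, 21, 11, 54], [-104.0, 239.0, 58.0]), ([246.7, 278.9], [238, 269, 22, 16, 74], [-148.0, 259.0, 58.0]), ([263.0, 272.2], [261, 271, 5, 3, 5], [-136.0, 218.0, 58.0]), ([262.8, 277.0], [261, 276, 4, 3, 5], [-148.0, 219.0, 58.0])]
hopper corners [[362.8, 210.2], [322.6, 214.6], [322.4, 168.1], [365.6, 163.6]]
scoop pan [[267.9, 241.9], [235.6, 241.0], [234.9, 210.9], [263.0, 209.8]]
```

The wrist view has one bead blob 51 px long (area 539 px, about 4 beads) plus one single of 124 px, all along the gate at dispenser x ≈ -5. So five beads are in the hopper and the scoop stands free. Next, the lever.

>>> {"op": "send_rows", "data": {
  "rows": [
    [-20,-12,0,0,0,0],
    [-31,-19,0,0,0,0],
    [-31,-19,0,0,0,0],
    [-11,-7,0,0,0,0],
    [0,0,0,0,0,0],
    [0,0,-10,0,0,0],
    [0,0,-25,0,0,0],
    [0,0,-25,0,0,0]
  ],
  "grip": 0
}}

```text
time: 21.53
tool_pos: [0.4696, -0.3192, 0.2522]
ee_rot: [3.135, 0.007, 1.708]
wrist_force: [1.2, 0.3, -0.9]
width: 0.0101
finger_force: 0.0
```

>>> {"op": "send_rows", "data": {
  "rows": [
    [0,0,-20,0,0,0],
    [0,0,-14,0,0,0],
    [0,0,0,0,0,0],
    [0,0,0,0,0,0],
    [0,0,0,0,0,0]
  ]
}}

```text
time: 21.95
tool_pos: [0.4688, -0.3198, 0.2189]
ee_rot: [3.137, 0.006, 1.707]
wrist_force: [0.6, 0.5, -0.0]
width: 0.0004
finger_force: 0.0
```

Run:
```python
from st import *
st()
for n in("top","scene"):
    m=optics.camera_model(n);I=optics.snapshot(n);np.save(n[0]+"12.npy",I)
    print(n,"lever tip pred shut",proj(m,inv(-.051,-.077,.21)),"at 40",proj(m,inv(.007,-.077,.21)),"hinge",proj(m,inv(-.022,-.077,.13)))
```

```text
21.95 [ 0.4688 -0.3198  0.2189] [3.1371 0.0057 1.7072] 0.00044164155294421217 [ 0.6386  0.4782 -0.0084]
lip disp [-0.1572 -0.0726  0.122 ] lip [ 0.3999 -0.3298  0.122 ] tilt 0.004458264063603108 yaw 0.136443287526311 tcp disp [-0.0877 -0.0718  0.2189]
top lever tip pred shut [397.2546 217.0162] at 40 [392.6029 190.2562] hinge [383.0715 209.1325]
scene lever tip pred shut [173.0925 135.8455] at 40 [159.2516 143.8299] hinge [169.8003 167.5426]
```

>>> {"op": "send_rows", "data": {
  "rows": [
    [4.6,-4,-4,0,0,0],
    [4,0.5,0,0,0,0],
    [4,0.5,0,0,0,0],
    [4,0.5,0,0,0,0],
    [4,0.5,0,0,0,0],
    [4,0.5,0,0,0,0],
    [4,0.5,0,0,0,0],
    [4,0.5,0,0,0,0]
  ]
}}

```text
time: 22.72
tool_pos: [0.5, -0.3211, 0.2143]
ee_rot: [3.14, 0.005, 1.705]
wrist_force: [-2.8, -0.5, 0.9]
width: 0.0005
finger_force: 1.3
```

>>> {"op": "send_rows", "data": {
  "rows": [
    [4,0.5,0,0,0,0],
    [4,0.5,0,0,0,0],
    [4,0.5,0,0,0,0],
    [4,0.5,0,0,0,0],
    [4,0.5,0,0,0,0],
    [4,0.5,0,0,0,0],
    [4,0.5,0,0,0,0],
    [4,0.5,0,0,0,0]
  ]
}}

```text
time: 23.38
tool_pos: [0.5321, -0.3168, 0.2139]
ee_rot: [3.139, 0.004, 1.705]
wrist_force: [-3.8, -0.4, -0.3]
width: 0.0005
finger_force: 2.1
```

>>> {"op": "send_rows", "data": {
  "rows": [
    [3,0.4,0,0,0,0],
    [2,0.3,0,0,0,0],
    [0,0,0,0,0,0],
    [0,0,0,0,0,0],
    [0,0,0,0,0,0],
    [0,0,0,0,0,0],
    [0,0,0,0,0,0],
    [0,0,0,0,0,0]
  ]
}}

```text
time: 24.05
tool_pos: [0.537, -0.3163, 0.2141]
ee_rot: [3.138, 0.005, 1.705]
wrist_force: [-4.1, 0.3, -1.3]
width: 0.0007
finger_force: 2.0
```

```bash
cat > lev.py <<'E'
from st import *
st()
for n in("top","scene"):
    m=optics.camera_model(n);I=optics.snapshot(n);np.save(n[0]+"13.npy",I)
    g=I.astype(int);I0=np.load(n[0]+".npy").astype(int)
    # predicted lever tip at several angles
    P=[proj(m,inv(-.022+.085*np.sin(a),-.077,.13+.085*np.cos(a))) for a in np.radians([-20,0,10,15,20,25,30])]
    print(n,np.round(P,1).tolist())
    print("was-not-dark, now dark lever px:")
    k=((g.max(2)<95)&(g.max(2)-g.min(2)<25)).astype(np.uint8)
    x,y=np.round(P[4]).astype(int);w=26
    for r in range(y-14,y+24,2): print(r,"".join("#" if v else "." for v in k[r,x-w:x+w]))
    print("x from",x-w)
    rb=cv2.blur((g[:,:,0]-g[:,:,2]).astype(np.float32),(3,3));kk=(rb>2)&(g.min(2)>110)
    if n=="top":
        kk[:150]=0;nn,l,q,cc=cv2.connectedComponentsWithStats(kk.astype(np.uint8));print([(cc[i].round(1).tolist(),int(q[i][4]),(f(onz(m,cc[i],.014))*1000).round().tolist()) for i in range(1,nn) if q[i][4]>4])
E
python3 lev.py
```

```text
24.05 [ 0.537  -0.3163  0.2141] [3.1385 0.0049 1.7053] 0.0007411614555177754 [-4.1217  0.2801 -1.285 ]
lip disp [-0.0893 -0.0779  0.1174] lip [ 0.468  -0.3261  0.1174] tilt 0.0031207633315489627 yaw 0.13450759094915485 tcp disp [-0.0196 -0.0773  0.2141]
top [[397.2, 217.1], [395.7, 203.2], [394.3, 196.4], [393.5, 193.3], [392.6, 190.2], [391.6, 187.4], [390.5, 184.8]]
was-not-dark, now dark lever px:
176 ..................................####.....####.#.##
178 ..................................####....#.##..#..#
180 ..................................#####...####..###.
182 ..................................########.#######..
184 ...............................############.#######.
186 .........................##############.###.#.##.#..
188 .........................##################.###.....
190 .........................##################.#.......
192 .........................####################.......
194 .....................#..##################.#........
196 ....................#######################.........
198 ..................#####..################...........
200 ........
[... 1251 characters left out ...]
.....
144 ........................#########...................
146 .........................#########..................
148 ..........................########..................
150 ..........................########..................
152 ...........................########.................
154 ............................########................
156 ............................########................
158 .............................########...............
160 ..............................########..............
162 ..............................########..............
164 ...............................########.............
166 ...............................########.............
x from 133
```

Run:
```python
from st import *
m=optics.camera_model("scene")
for fn,(xa,xb,ya,yb) in(("s.npy",(160,185,130,165)),("s13.npy",(145,185,135,168))):
    g=np.load(fn).astype(int);k=(g.max(2)<95)&(g.max(2)-g.min(2)<25)
    rows=[(r,np.where(k[r,xa:xb])[0]+xa) for r in range(ya,yb)]
    rows=[(r,w.mean(),len(w)) for r,w in rows if len(w)>3]
    print(fn,rows[:4],rows[-2:],np.polyfit([r for r,_,_ in rows[3:20]],[c for _,c,_ in rows[3:20]],1))
for a in(-20,10,15,20,25):
    A=np.radians(a);p=[proj(m,inv(-.022+l*np.sin(A),-.077,.13+l*np.cos(A))) for l in(.085,.03)]
    print(a,np.round(p,1).tolist(),"slope",(p[0]-p[1])[0]/(p[0]-p[1])[1])
mt=optics.camera_model("top");T=np.load("t13.npy").astype(int);rb=cv2.blur((T[:,:,0]-T[:,:,2]).astype(np.float32),(3,3)).astype(int)
print("catch",[proj(mt,inv(x,y,.042)).round().tolist() for x,y in((-.117,-.055),(-.117,.055),(-.02,.055),(-.02,-.055))])
for r in range(206,260,2): print(r," ".join(f"{v:3d}" for v in rb[r,318:376:2]))
print("rgb",T[240,340],T[232,325])
```

```text
s.npy [(138, np.float64(171.5), 8), (139, np.float64(171.5), 8), (140, np.float64(171.5), 8), (141, np.float64(171.5), 8)] [(163, np.float64(169.0), 9), (164, np.float64(169.0), 9)] [ -0.1238 188.913 ]
s13.npy [(144, np.float64(161.0), 9), (145, np.float64(161.5), 8), (146, np.float64(162.0), 9), (147, np.float64(162.0), 9)] [(166, np.float64(167.5), 8), (167, np.float64(168.8), 10)] [  0.3186 115.1127]
-20 [[173.1, 135.9], [171.0, 156.5]] slope -0.1047899820388781
10 [[162.6, 140.4], [167.3, 158.3]] slope 0.2658997369530103
15 [[160.9, 142.1], [166.8, 158.9]] slope 0.34956428819735885
20 [[159.2, 143.9], [166.2, 159.5]] slope 0.44631744197197337
25 [[157.7, 145.9], [165.7, 160.2]] slope 0.5613881995728236
catch [[370.0, 252.0], [327.0, 257.0], [321.0, 219.0], [364.0, 214.0]]
206  -7  -5  -4  -7  -9  -8  -8  -7  -7  -7  -7  -7  -7  -7  -8  -6  -7  -7  -7  -7  -6  -6  -6  -5  -5  -4  -5  -7 -16
208  -8  -5  -5  -7 -11  -8  -8  -7  -7  -7  -7  -8  -8  -8  -7  -6  -7  -7  -7  -7  -7  -7  -7  -7  -7  -7  -8  -9 -11
210 -11  -4  -4  -7 -12 -10  -8  -7  -7  -7  -7  -8  -8  -7  -7  -8  -8  
[... 2258 characters left out ...]
 -24 -24 -24 -24 -24 -24 -24 -23 -22 -21 -19 -19 -19 -21 -25 -37 -48
250 -85 -79 -43 -15 -19 -23 -24 -24 -24 -24 -24 -25 -25 -24 -24 -24 -24 -24 -24 -24 -22 -20 -20 -20 -21 -25 -35 -45 -48
252 -87 -84 -53 -17 -18 -23 -25 -25 -25 -24 -24 -25 -25 -24 -24 -24 -24 -24 -23 -24 -23 -20 -20 -21 -26 -34 -43 -47 -48
254 -87 -84 -58 -18 -17 -23 -25 -24 -24 -24 -24 -24 -24 -22 -23 -28 -29 -27 -25 -33 -31 -21 -20 -23 -33 -40 -44 -46 -47
256 -87 -85 -65 -23 -15 -20 -26 -29 -27 -25 -26 -36 -40 -39 -42 -51 -58 -61 -63 -66 -48 -24 -24 -29 -36 -40 -41 -42 -41
258 -86 -85 -76 -48 -36 -36 -43 -52 -55 -57 -60 -67 -73 -76 -77 -79 -82 -85 -84 -83 -67 -41 -29 -30 -33 -37 -39 -32 -23
rgb [153 169 179] [230 232 224]
```

The hopper strip at the gate is now empty, and the open plate covers the rear of the catch tray, so only one bead shows at its edge ((325,232) px). The lever's slope in the scene view puts the gate near 34°. I add 5 mm and verify the hopper with the wrist camera.

>>> {"op": "send_rows", "data": {
  "rows": [
    [1.5,0.2,0,0,0,0],
    [1.5,0.2,0,0,0,0],
    [1,0.1,0,0,0,0],
    [1,0.1,0,0,0,0],
    [0,0,0,0,0,0],
    [0,0,0,0,0,0],
    [0,0,0,0,0,0],
    [0,0,0,0,0,0]
  ]
}}

```text
time: 24.82
tool_pos: [0.5422, -0.3157, 0.2142]
ee_rot: [3.138, 0.005, 1.705]
wrist_force: [-4.3, -0.1, -1.0]
width: 0.0003
finger_force: 2.1
```

Run:
```python
from st import *
st()
I={n:optics.snapshot(n) for n in("wrist","scene","top")}
M={n:optics.camera_model(n) for n in I}
g=I["scene"].astype(int);k=(g.max(2)<95)&(g.max(2)-g.min(2)<25)
rows=[(r,np.where(k[r,145:185])[0]+145) for r in range(135,168)];rows=[(r,w.mean()) for r,w in rows if len(w)>3]
print("lever",rows[:2],np.polyfit([r for r,_ in rows[3:20]],[c for _,c in rows[3:20]],1))
for n in I:
    g=I[n].astype(int);rb=cv2.blur((g[:,:,0]-g[:,:,2]).astype(np.float32),(3,3));kk=(rb>1)&(g.min(2)>90)
    poly=np.array([proj(M[n],inv(*p)) for p in[(.1,-.06,.135),(.1,.06,.135),(-.13,.06,.0),(-.13,-.06,.0)]]).astype(np.int32)
    z=np.zeros(kk.shape,np.uint8);cv2.fillPoly(z,[cv2.convexHull(poly)],1)
    nn,l,q,cc=cv2.connectedComponentsWithStats((kk&(z>0)).astype(np.uint8));print(n,[(cc[i].round(1).tolist(),q[i][2:].tolist(),(f(onz(M[n],cc[i],.014))*1000).round().tolist()) for i in range(1,nn) if q[i][4]>3])
    print(" catch floor corners",[proj(M[n],inv(x,y,.006)).round().tolist() for x,y in((-.115,-.054),(-.115,.054),(-.01,.054),(-.01,-.054))])
```

```text
24.8167 [ 0.5422 -0.3157  0.2142] [3.1382 0.0052 1.7055] 0.0003000435161713339 [-4.3403 -0.0525 -0.95  ]
lip disp [-0.084  -0.078   0.1175] lip [ 0.4732 -0.3256  0.1175] tilt 0.003364045952644429 yaw 0.13467967476122775 tcp disp [-0.0144 -0.0774  0.2142]
lever [(145, np.float64(159.14285714285714)), (146, np.float64(160.5))] [  0.3787 104.9559]
wrist []
 catch floor corners [[175.0, 157.0], [170.0, 70.0], [255.0, 70.0], [254.0, 157.0]]
scene []
 catch floor corners [[199.0, 193.0], [231.0, 201.0], [212.0, 220.0], [179.0, 211.0]]
top [([325.3, 232.7], [4, 6, 15], [-54.0, 45.0, 14.0])]
 catch floor corners [[365.0, 252.0], [325.0, 257.0], [319.0, 217.0], [359.0, 213.0]]
```

Hopper empty in both views, and the lever reads about 37–38° with 4.3 N on it. I nudge 1 mm, let it settle and hand in.

>>> {"op": "send_rows", "data": {
  "rows": [
    [1.2,0.2,0,0,0,0],
    [0,0,0,0,0,0],
    [0,0,0,0,0,0],
    [0,0,0,0,0,0],
    [0,0,0,0,0,0],
    [0,0,0,0,0,0],
    [0,0,0,0,0,0],
    [0,0,0,0,0,0]
  ]
}}

```text
time: 25.63
tool_pos: [0.5434, -0.3155, 0.2141]
ee_rot: [3.138, 0.005, 1.705]
wrist_force: [-4.5, -0.6, -0.2]
width: 0.0003
finger_force: 2.1
```

Run:
```python
from st import *
st();print(ticket.close_job())
```

```text
25.6333 [ 0.5434 -0.3155  0.2141] [3.1383 0.0051 1.7054] 0.00032710302067590893 [-4.4772 -0.5526 -0.2205]
lip disp [-0.0828 -0.078   0.1174] lip [ 0.4744 -0.3254  0.1174] tilt 0.0032994075234033717 yaw 0.1346381376448931 tcp disp [-0.0132 -0.0774  0.2141]
the job is handed in; nothing more can be done
None
```

Job handed in at 25.6 s, no verdict returned: the scoop was set down and let go, the hopper looks empty, and the gate is held at an estimated 38–39° with about 4.5 N; I saw only one bead in the catch tray and infer the other four are under the open plate.

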